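Walk the crate home and line up the glue jars

ROBOT

A 6-joint arm with a two-finger parallel gripper is mounted at the origin on the work surface. World frame = base frame: x ahead of the robot, y to its left, z up, the work surface at z = 0. Lengths are in m, angles in rad, forces in N, time in s.
With the tool pointing down it reaches from about 0.275 to 0.825 m from the base axis. Payload 5.2 kg.
Tool frame: the origin (TCP) lies at the very end of the fingers, on their centre line; the grasp point (between the pads) lies robot.pinch_z behind it (robot.pinch_z is the distance from the TCP to the grasp point, in m); z points along the fingers, y is the line along which they close (so a half turn about z gives the same grasp; the last joint's range is limited). The gripper opens to 93 mm and grips with 3 to 60 N. Pads are 15 mm wide; open, the fingers measure 128 mm over their backs; the gripper's body (75 mm by 188 mm) begins 65 mm behind the grasp point.
Start: joints at [-1.507, 0.259, 1.535, -0, 1.348, -0.203], TCP at [0.145, -0.531, 0.188] pointing down, gripper open.
Joint ranges: [-3.14, 3.14], [-0.91, 2.08], [0.19, 2.58], [-1.22, 4.36], [0.22, 2.71], [-3.12, 3.12]. Speed limits (rad/s): [2.57, 2.57, 3.14, 3.14, 3.14, 3.14].

INTERFACE

Orientations are given as a unit quaternion [x, y, z, w].
In Python, from plant import robot gives the robot as it stands.
- The arm moves only by the tool send_rows, never from a script. Its argument "moves" is a list of rows, each a list of 3 entries, a list of its own where there are three numbers: the closure, from 0 (fully open) to 1 (shut), then the shift along the tool's x, y, z in cm, then the turn, a rotation vector about the tool's x, y, z in rad. A call has 1 to 10 rows; each row shifts and turns the commanded pose from where the row before left it, along the tool's axes as they then stand; what a row does not reach is not made up. A row lasts 1/8 s, in which the tool goes at most 62.5 mm and 10.7 degrees, less where a joint would pass 70% of its speed; a pose out of reach is approached as far as the arm can. A call with a gripper value outside its range is refused whole. The fingers move at their own pace and stop on an object; "force" is the grip in N (left out, the last holds). Time passes only in rows, so rows that do not move let the fingers close. It gives the time, the measured TCP pose, the force, the opening and the grip force at its end, in the units of the state.
- robot.get_obs(): the state, without advancing time (a new reading comes with each control period).
- robot.grab_frame(name): name is "scene" or "top" or "wrist"; returns a dict with "frame" (480x640x3 uint8, red, green, blue), "depth" (480x640 float32, m along the optical axis (not along the pixel's ray), 0 where there is no reading), "vertical_fov" (degrees; the focal length in pixels is half the picture's height over the tangent of half this angle, whatever the lens; pixels are square), "cx", "cy" (the principal point, pixels), "R" (3x3) and "t" (3): a world point X has camera coordinates R X + t. Camera axes: x right, y down, z forward; pixel columns grow to the right and rows downward; lengths in m; the calibration is good to about 2 mm. A picture is of the moment at which its call begins.
- robot.hand_in(): hands the job in; it is judged then, once.
The state is a dict: "time": time; "joints": joint angles; "joint_vel": joint speeds; "joint_torque": joint torques, N m; "ee_pos": TCP position; "eef_rot": TCP orientation; "ft_force": force on the tool from outside, world axes, zero at the start; "ft_torque": the same for the moment, N m; "opening": finger opening in m; "grip_force": force on a finger pad.
Only numpy, scipy, OpenCV 4.12 (cv2) and the standard library are available. Lean on these libraries where they do the work, as an engineer would, in place of code of your own. Each camera call takes 0.05 s, during which the arm holds its last target. There are 200 camera calls.

TASK

Walk the heavy green crate into its bay by pushing the two corners of its near side forward in turn, first the left, then the right, then the left again and as often as it takes, a few centimetres a step, swinging it about ten degrees out of square to either side, until it sits square against the back batten between the two side blocks. That uncovers the row of round pads in the deck: stand every squat glue jar upright and centred on a pad, one to a pad, filling the row from the left end without skipping a pad. Keep the crate flat on the deck and leave the other things where they are.

Things in the scene. Friction and masses are not known exactly. Their poses are not given: they have to be found in the camera images.
- crate: heavy open green crate of screw cartons, 1.5 to 2.6 kg, 200 deep (x) x 300 wide (y) x 100 high, on two runners along x at y = +-50. Origin: centre of its underside; x points away from the robot, y left. Near face at x = -100. Pushed forward near a corner of that face (115 from the middle, 50 up; 5 to 20 N) it swings ahead on that side. It starts about 120 short of home
- bay: the crate's bay, fixed to the plywood deck. Origin: on the deck, where the crate's origin lies when home (then square with the bay); x points away from the robot, y left. Back batten 420 long, 50 high, near face at x = 100; two side blocks 40 high, x = 30 to 100, inner faces at y = +-187
- diag (a point): a direction reference (nothing to see) at the bay's origin: its x axis points 45 degrees to the left of the bay's x axis, so the angle between crate x and this x is 45 degrees when square, more when the crate has swung clockwise seen from above (left corner ahead), less when it has swung anticlockwise.
- pad0 (a point): pad 1 of five, counted from the robot's left: dark round rubber pad 60 across, flush in the deck, at x = -195, y = 140 in the bay's frame; this point is its centre at deck level. The crate stands over the pads at the start
- pad1 (a point): pad 2 of five, counted from the robot's left: dark round rubber pad 60 across, flush in the deck, at x = -195, y = 70 in the bay's frame; this point is its centre at deck level. The crate stands over the pads at the start
- pad2 (a point): pad 3 of five, counted from the robot's left: dark round rubber pad 60 across, flush in the deck, at x = -195, y = 0 in the bay's frame; this point is its centre at deck level. The crate stands over the pads at the start
- pad3 (a point): pad 4 of five, counted from the robot's left: dark round rubber pad 60 across, flush in the deck, at x = -195, y = -70 in the bay's frame; this point is its centre at deck level. The crate stands over the pads at the start
- pad4 (a point): pad 5 of five, counted from the robot's left: dark round rubber pad 60 across, flush in the deck, at x = -195, y = -140 in the bay's frame; this point is its centre at deck level. The crate stands over the pads at the start
- jar0_c (a point): squat white plastic glue jar with a grey screw lid, upright, 58 across, 48 high (the lid, its top 10, is 55 across), about 0.2 kg; this point is its centre, half-way up. All jars are alike; three to five are there, and an absent one reads None
- jar1_c (a point): squat white plastic glue jar with a grey screw lid, upright, 58 across, 48 high (the lid, its top 10, is 55 across), about 0.2 kg; this point is its centre, half-way up. All jars are alike; three to five are there, and an absent one reads None
- jar2_c (a point): squat white plastic glue jar with a grey screw lid, upright, 58 across, 48 high (the lid, its top 10, is 55 across), about 0.2 kg; this point is its centre, half-way up. All jars are alike; three to five are there, and an absent one reads None
- jar3_c (a point): squat white plastic glue jar with a grey screw lid, upright, 58 across, 48 high (the lid, its top 10, is 55 across), about 0.2 kg; this point is its centre, half-way up. All jars are alike; three to five are there, and an absent one reads None
- jar4_c (a point): squat white plastic glue jar with a grey screw lid, upright, 58 across, 48 high (the lid, its top 10, is 55 across), about 0.2 kg; this point is its centre, half-way up. All jars are alike; three to five are there, and an absent one reads None
- tape_measure: a bystander: black tape measure, block 60 x 45 x 60 high; leave it. Origin: centre of its underside
- tape_roll: a bystander: grey roll of tape lying flat, 90 across, 30 high; leave it. Origin: centre of its underside
- offcut: a bystander: softwood offcut 110 (along its x) x 45 x 22 high; leave it. Origin: centre of its underside
- driver: a bystander: screwdriver lying along its own x, about 200 long and 30 high; leave it. Origin: centre of its underside
- glue_tall: a bystander: tall white nozzle bottle, 62 across, 190 high; leave it. Origin: centre of its underside
- oil_tall: a bystander: tall red nozzle bottle, 62 across, 170 high; leave it. Origin: centre of its underside
Things that resemble listed ones, but are neither listed nor needed, are in the scene too. Leave any purple or turquoise look-alike of the part that bears jar1_c alone. What is shaped like the part that bears jar2_c but yellow is not meant.

How it is judged:
By the outcome, as a careful person would: the job done as asked, in the order asked, and still so for the second after the job is handed in, with the robot touching nothing.
Of jar0, jar1, jar2, jar3, jar4 only 3 to 5 are there at a start; the rules pass over those that are not, and their reading is None.
At some moment in a run one of jar0, jar1, jar2, jar3, jar4 may be knocked a few centimetres aside while the robot is not near it.
It also fails if it takes over 210 s, if anything falls off the work surface, if the arm or the gripper's body presses on something with over 40 N, if the wrist force passes 120 N, or if a joint passes its speed limit or range.

## Working session

There is one attempt and no reset: what is moved stays moved. The work goes in short steps, Python scripts to look and compute and a tool call to move; the robot and the scene stay as the last step left them, time stands still between calls to the robot, and variables do not carry over. Pictures are saved under pics/ and viewed, at most 14 in all, crops included, and the job is handed in when it is done.

Besides the shell and the picture viewer there is one more tool, called by a JSON object that holds its "api" and its "payload". send_rows: Moves the arm, as the interface text tells. Its arguments: {"type":"object","properties":{"moves":{"type":"array"},"force":{"type":"number"}},"required":["moves"]}

```bash
ls; mkdir -p pics; cat > h.py <<'E'
import numpy as np, cv2
from plant import robot
def grab(n):
    f=robot.grab_frame(n); f['f']=240/np.tan(np.radians(f['vertical_fov'])/2); f['R']=np.array(f['R']);f['t']=np.array(f['t']); return f
def ray(f,u,v,z):
    d=f['R'].T@np.array([(u-f['cx'])/f['f'],(v-f['cy'])/f['f'],1]); c=-f['R'].T@f['t']
    return c+d*(z-c[2])/d[2]
def cloud(f):
    v,u=np.mgrid[:480,:640]; d=f['depth']
    P=np.stack([(u-f['cx'])/f['f']*d,(v-f['cy'])/f['f']*d,d],-1)
    P=(P-f['t'])@f['R']; P[d<=0]=np.nan; return P
def proj(f,X):
    c=f['R']@np.array(X)+f['t']; return c[:2]/c[2]*f['f']+[f['cx'],f['cy']]
E
python3 - <<'E'
from h import *
print(robot.pinch_z, robot.get_obs())
for n in('top','scene'):
    f=grab(n); cv2.imwrite(f'pics/{n}0.png',f['frame'][...,::-1]); np.savez(f'{n}0.npz',**f)
    print(n,-f['R'].T@f['t'],f['vertical_fov'],f['R'])
E
```

```text
pics
0.0188 {'time': 0.0, 'joints': array([-1.50678973e+00,  2.59316902e-01,  1.53609454e+00, -2.61139868e-05,
        1.34800257e+00, -2.02810917e-01]), 'joint_vel': array([ 2.18619841e-05,  2.10415955e-04,  1.55055890e-03,  7.01105318e-06,
        9.05257955e-04, -6.64976062e-04]), 'joint_torque': array([-4.05351457e-03, -4.37323058e+01, -2.83998317e+01,  7.15802028e-02,
        4.15831141e-02, -1.43400734e-04]), 'ee_pos': array([ 0.14498146, -0.52991192,  0.18732722]), 'eef_rot': array([ 9.91113446e-01,  1.33016190e-01,  5.04514930e-05, -9.09371297e-04]), 'ft_force': array([-0.53110098, -0.14384523,  0.49533344]), 'ft_torque': array([-0.03558496, -0.03228763,  0.02631581]), 'grip_force': 0.0, 'opening': 0.09278884039456844}
top [0.39320073 0.02075509 1.53120672] 47.99304518774594 [[ 0.02772115 -0.99943374  0.01907205]
 [-0.99655673 -0.02912277 -0.0776308 ]
 [ 0.07814227 -0.01685436 -0.99679974]]
scene [1.43676869 0.18518489 1.29587442] 44.93153333174143 [[-0.18705109  0.98234717  0.00243289]
 [ 0.78857011  0.15162949 -0.59595779]
 [-0.58580635 -0.10955605 -0.80301208]]
```

View pics/top0.png

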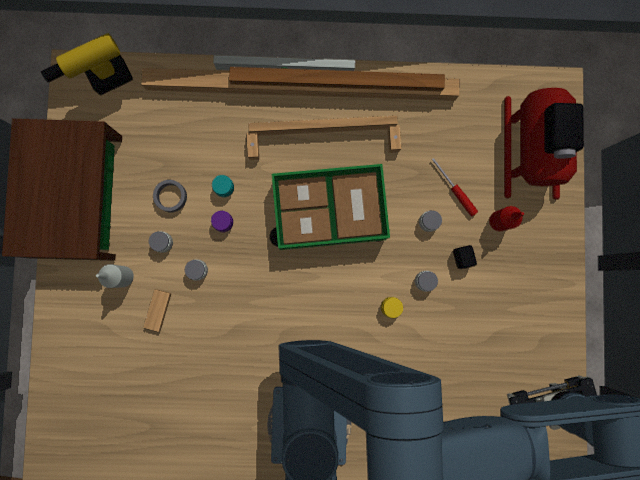

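View pics/scene0.png

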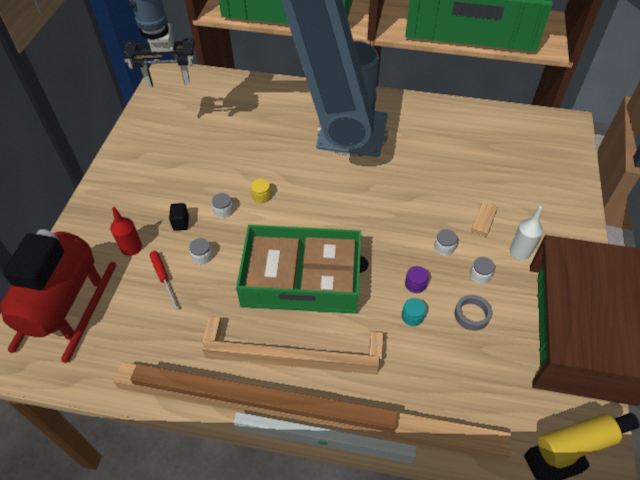

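Top view: the four white jars with grey lids are at (160,242), (196,270), (430,221) and (427,282). The look-alikes are yellow (392,308), purple (222,221) and turquoise (222,186). The crate is at (330,206) and the bay batten runs from (248,127) to (398,120). Measuring now.

```bash
cat >> h.py <<'E'
def rect(P,m,z):
    pts=P[m][:,:2]; r=cv2.minAreaRect((pts*1000).astype(np.float32)); return r,cv2.boxPoints(r)
def green(f,P):
    h=cv2.cvtColor(f['frame'],cv2.COLOR_RGB2HSV)
    return (h[...,0]>45)&(h[...,0]<80)&(h[...,1]>100)&(abs(P[...,2]-.1)<.012)&(abs(P[...,1])<.3)&(P[...,0]>.3)
def crate(f):
    """by fitting the rim mask: pixels -> plane z=.1, min area rect"""
    P=cloud(f); m=green(f,P).astype(np.uint8)
    m=cv2.morphologyEx(m,cv2.MORPH_OPEN,np.ones((2,2),np.uint8))
    v,u=np.nonzero(m); pts=np.array([ray(f,a,b,.1)[:2] for a,b in zip(u,v)])
    r=cv2.minAreaRect((pts*1000).astype(np.float32)); (cx,cy),(w,h),a=r
    B=cv2.boxPoints(r)
    if w>h: a=a-90
    a=(a+45)%90-45
    return cx,cy,w,h,a
def jars(f):
    P=cloud(f); h=cv2.cvtColor(f['frame'],cv2.COLOR_RGB2HSV)
    m=((abs(P[...,2]-.048)<.008)&(P[...,0]>.2)&(P[...,0]<.8)&(abs(P[...,1])<.5)).astype(np.uint8)
    n,l,s,c=cv2.connectedComponentsWithStats(m)
    out=[]
    for i in range(1,n):
        if s[i,4]>120 and s[i,4]<900:
            X=ray(f,*c[i],.048); out.append((c[i].round(),s[i,2:],(X[:2]*1000).round(1),np.median(h[l==i],0)))
    return out
E
python3 - <<'E'
from h import *
f=dict(np.load('top0.npz'))
print('crate',crate(f))
for j in jars(f): print(*j)
P=cloud(f)
for z,zl in((.05,.0045),(.04,.0045)):
    m=(abs(P[...,2]-z)<zl); m[:100]=0; m[165:]=0; m[:,:235]=0; m[:,410:]=0
    v,u=np.nonzero(m); pts=np.array([ray(f,a,b,z)[:2] for a,b in zip(u,v)])*1000
    n,l,s,c=cv2.connectedComponentsWithStats(m.astype(np.uint8))
    for i in range(1,n):
        if s[i,4]>20:
            q=np.array([ray(f,a,b,z)[:2] for b,a in zip(*np.nonzero(l==i))])*1000
            r=cv2.minAreaRect(q.astype(np.float32)); print(z,s[i],r,cv2.boxPoints(r).round().tolist())
cv2.imwrite('pics/c.png',cv2.resize(f['frame'][90:310,130:450,::-1],(800,550),interpolation=cv2.INTER_CUBIC))
E
```

```text
crate (597.164306640625, -39.505401611328125, 202.4178466796875, 299.9862976074219, 7.076851844787598)
[221. 185.] [ 21  21 311] [656.5 264.4] [ 89. 200. 116.]
[221. 220.] [ 21  20 314] [557.1 262.3] [138. 165. 110.]
[431. 220.] [ 20  20 308] [ 575.2 -321.7] [120.  13.  95.]
[158. 241.] [ 22  21 322] [494.7 430.2] [120.  13.  92.]
[194. 269.] [ 21  20 314] [419.4 328.7] [120.  11.  93.]
[427. 281.] [ 21  21 311] [ 406.3 -312.4] [120.  12.  94.]
[393. 308.] [ 20  20 311] [ 330.5 -217.3] [ 25. 206. 174.]
0.05 [ 248  116  150   16 1102] ((837.5860595703125, -12.031143188476562), (27.311220169067383, 418.85687255859375), 4.895114421844482) [[806.0, 195.0], [842.0, -222.0], [869.0, -220.0], [833.0, 198.0]]
0.04 [371 124  30  26 243] ((807.8640747070312, -191.63906860351562), (72.86145782470703, 79.55159759521484), 5.146133899688721) [[768.0, -155.0], [775.0, -235.0], [848.0, -228.0], [841.0, -149.0]]
0.04 [247 132  12  26 224] ((774.3436889648438, 183.30816650390625), (71.37056732177734, 30.857343673706055), 1.8984196186065674) [[738.0, 198.0], [739.0, 167.0], [811.0, 169.0], [809.0, 200.0]]
```

View pics/c.png

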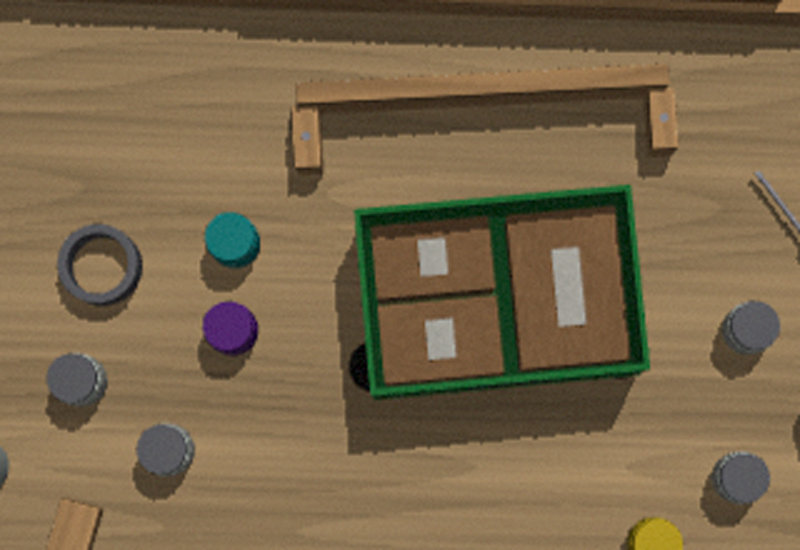

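The crate sits at about (-128, -6) mm in the bay frame and is turned +2.2°. The bay origin is at about (724, -22) with yaw 4.9°. I'll close the fingers, line the tool up with the bay axes and move behind the left corner.

{"api": "send_rows", "payload": {"moves": [[1,[0,0,0],[0,0,0.18]],[1,[2.3,-3.7,0],[0,0,0]],[1,[2.3,-3.7,0],[0,0,0]],[1,[2.3,-3.7,0],[0,0,0]],[1,[2.3,-3.7,0],[0,0,0]],[1,[2.3,-3.7,0],[0,0,0]],[1,[2.3,-3.7,0],[0,0,0]],[1,[2.3,-3.7,0],[0,0,0]],[1,[2.3,-3.7,0],[0,0,0]],[1,[2.3,-3.7,0],[0,0,0]]], "force": 20}}

```text
time: 1.35
ee_pos: [0.3227, -0.1794, 0.188]
eef_rot: [0.999, 0.043, 0.0, -0.0]
ft_force: [1.0, -0.2, 0.4]
opening: 0.0012
grip_force: 0.0
```

```bash
cat >> h.py <<'E'
BO=np.array([724.4,-22.1]); BY=np.radians(4.93)
def bay(p,O=None,Y=None):
    O=BO if O is None else O; Y=BY if Y is None else Y
    d=np.array(p)[:2]-O; c,s=np.cos(Y),np.sin(Y); return np.array([c*d[0]+s*d[1],-s*d[0]+c*d[1]]).round(1)
def status(cam=True):
    if cam:
        c=crate(grab('top')); print('crate bay',bay(c[:2]),'rel yaw %.1f'%(c[4]-np.degrees(BY)),'wh %.0f %.0f'%c[2:4])
    o=robot.get_obs(); q=o['eef_rot']
    print('t %.2f tcp bay'%o['time'],bay(o['ee_pos']*1000),'z %.1f'%(o['ee_pos'][2]*1000),'toolx yaw rel %.1f'%(np.degrees(2*np.arctan2(q[1],q[0])-BY)),'F',o['ft_force'].round(1),'open %.3f grip %.1f'%(o['opening'],o['grip_force']))
E
python3 -c "
from h import *
status(False)"
```

```text
t 1.35 tcp bay [-413.8 -122.2] z 188.0 toolx yaw rel 0.0 F [ 1.  -0.2  0.4] open 0.001 grip 0.0
```

{"api": "send_rows", "payload": {"moves": [[1,[2.4,-3.8,0],[0,0,0]],[1,[2.4,-3.8,0],[0,0,0]],[1,[2.4,-3.8,0],[0,0,0]],[1,[2.4,-3.8,0],[0,0,0]],[1,[2.4,-3.8,1.5],[0,0,0]],[1,[2.4,-3.7,2.5],[0,0,0]],[1,[0,0,4.5],[0,0,0]],[1,[0,0,4],[0,0,0]],[1,[0,0,2],[0,0,0]],[1,[0,0,0],[0,0,0]]]}}

```text
time: 2.6
ee_pos: [0.4443, 0.058, 0.0416]
eef_rot: [0.999, 0.043, -0.002, -0.0]
ft_force: [0.5, -0.4, -0.6]
opening: 0.0
grip_force: 0.0
```

```bash
python3 -c "
from h import *
status(True)"
```

```text
crate bay [-128.3   -6.3] rel yaw 2.1 wh 202 300
t 2.65 tcp bay [-270.9  103.6] z 42.8 toolx yaw rel 0.0 F [ 0.1 -0.1 -1. ] open 0.001 grip 0.0
```

{"api": "send_rows", "payload": {"moves": [[1,[1.3,0,0],[0,0,0]],[1,[1.0,0,0],[0,0,0]],[1,[0.6,0,0],[0,0,0]],[1,[0.5,0,0],[0,0,0]],[1,[0.5,0,0],[0,0,0]],[1,[0.5,0,0],[0,0,0]],[1,[0.5,0,0],[0,0,0]],[1,[0.5,0,0],[0,0,0]],[1,[0.5,0,0],[0,0,0]],[1,[0,0,0],[0,0,0]]]}}

```text
time: 3.9
ee_pos: [0.4993, 0.0655, 0.0418]
eef_rot: [0.999, 0.043, -0.005, -0.002]
ft_force: [-11.3, 8.0, 4.9]
opening: 0.0006
grip_force: 5.4
```

```bash
python3 -c "
from h import *
status(True)"
```

```text
crate bay [-117.8  -10.8] rel yaw -3.8 wh 202 298
t 3.95 tcp bay [-216.8  106.6] z 41.8 toolx yaw rel 0.0 F [-11.2   6.8   4.8] open 0.001 grip 5.4
```

{"api": "send_rows", "payload": {"moves": [[1,[0.5,0,0],[0,0,0]],[1,[0.5,0,0],[0,0,0]],[1,[0.5,0,0],[0,0,0]],[1,[0.5,0,0],[0,0,0]],[1,[0.2,0,0],[0,0,0]],[1,[0,0,0],[0,0,0]]]}}

```text
time: 4.7
ee_pos: [0.5213, 0.0675, 0.0418]
eef_rot: [0.999, 0.043, -0.005, -0.002]
ft_force: [-10.6, 8.0, 4.6]
opening: 0.0004
grip_force: 5.7
```

```bash
python3 -c "
from h import *
status(True)"
```

```text
crate bay [-106.5  -19.8] rel yaw -9.3 wh 300 202
t 4.75 tcp bay [-194.6  106.7] z 41.8 toolx yaw rel 0.0 F [-11.3   8.1   3.8] open 0.000 grip 5.6
```

{"api": "send_rows", "payload": {"moves": [[1,[-3,0,0],[0,0,0]],[1,[-3,1.5,0],[0,0,0]],[1,[0,5,0],[0,0,0]],[1,[0,5,0],[0,0,0]],[1,[0,5,0],[0,0,0]],[1,[0,5,0],[0,0,0]],[1,[0,1.4,0],[0,0,0]],[1,[1.2,0,0],[0,0,0]],[1,[0.8,0,0],[0,0,0]],[1,[0.5,0,0],[0,0,0]]]}}

```text
time: 6.0
ee_pos: [0.5096, -0.1656, 0.0427]
eef_rot: [0.999, 0.045, -0.003, 0.0]
ft_force: [-9.9, -7.3, 1.8]
opening: 0.0005
grip_force: 4.6
```

{"api": "send_rows", "payload": {"moves": [[1,[0.6,0,0],[0,0,0]],[1,[0.6,0,0],[0,0,0]],[1,[0.6,0,0],[0,0,0]],[1,[0.6,0,0],[0,0,0]],[1,[0.6,0,0],[0,0,0]],[1,[0.6,0,0],[0,0,0]],[1,[0.6,0,0],[0,0,0]],[1,[0.6,0,0],[0,0,0]],[1,[0.6,0,0],[0,0,0]],[1,[0,0,0],[0,0,0]]]}}

```text
time: 7.25
ee_pos: [0.5642, -0.1608, 0.0424]
eef_rot: [0.999, 0.045, -0.002, 0.001]
ft_force: [-6.5, -6.6, -1.1]
opening: 0.0002
grip_force: 3.0
```

```bash
python3 -c "
from h import *
status(True)"
```

```text
crate bay [-75.5  -4.6] rel yaw 5.0 wh 202 301
t 7.30 tcp bay [-171.5 -124.3] z 42.4 toolx yaw rel 0.2 F [-4.9 -4.6 -0.1] open 0.000 grip 3.0
```

{"api": "send_rows", "payload": {"moves": [[1,[0.6,0,0],[0,0,0]],[1,[0.6,0,0],[0,0,0]],[1,[0.6,0,0],[0,0,0]],[1,[0,0,0],[0,0,0]]]}}

```text
time: 7.8
ee_pos: [0.5823, -0.1595, 0.0425]
eef_rot: [0.999, 0.045, -0.002, 0.001]
ft_force: [-4.0, -6.9, -0.8]
opening: 0.0003
grip_force: 3.1
```

```bash
python3 -c "
from h import *
status(True)"
```

```text
crate bay [-65.5   0.9] rel yaw 9.3 wh 203 300
t 7.85 tcp bay [-153.4 -124.6] z 42.5 toolx yaw rel 0.2 F [-4.8 -6.1 -0.5] open 0.000 grip 3.0
```

{"api": "send_rows", "payload": {"moves": [[1,[-3,0,0],[0,0,0]],[1,[-3.2,-1.5,0],[0,0,0]],[1,[0,-5,0],[0,0,0]],[1,[0,-5,0],[0,0,0]],[1,[0,-5,0],[0,0,0]],[1,[0,-5,0],[0,0,0]],[1,[0,-1.8,0],[0,0,0]],[1,[1.2,0,0],[0,0,0]],[1,[0.8,0,0],[0,0,0]],[1,[0.5,0,0],[0,0,0]]]}}

```text
time: 9.1
ee_pos: [0.525, 0.0676, 0.0428]
eef_rot: [0.999, 0.043, -0.003, 0.0]
ft_force: [-10.7, -1.1, 8.6]
opening: 0.0006
grip_force: 5.4
```

{"api": "send_rows", "payload": {"moves": [[1,[0.6,0,0],[0,0,0]],[1,[0.6,0,0],[0,0,0]],[1,[0.6,0,0],[0,0,0]],[1,[0.6,0,0],[0,0,0]],[1,[0.6,0,0],[0,0,0]],[1,[0.6,0,0],[0,0,0]],[1,[0.6,0,0],[0,0,0]],[1,[0.6,0,0],[0,0,0]],[1,[0.6,0,0],[0,0,0]],[1,[0,0,0],[0,0,0]]]}}

```text
time: 10.35
ee_pos: [0.5767, 0.0739, 0.0413]
eef_rot: [0.999, 0.042, -0.004, -0.002]
ft_force: [-7.2, 5.9, -0.4]
opening: 0.0005
grip_force: 3.7
```

```bash
python3 -c "
from h import *
status(True)"
```

```text
crate bay [-40.6 -12.3] rel yaw -3.9 wh 202 300
t 10.40 tcp bay [-138.9  108.3] z 41.3 toolx yaw rel -0.1 F [-6.8  4.9 -1.2] open 0.001 grip 3.6
```

{"api": "send_rows", "payload": {"moves": [[1,[0.5,0,0],[0,0,0]],[1,[0.5,0,0],[0,0,0]],[1,[0.4,0,0],[0,0,0]],[1,[0,0,0],[0,0,0]]]}}

```text
time: 10.9
ee_pos: [0.5904, 0.0755, 0.0413]
eef_rot: [0.999, 0.042, -0.005, -0.002]
ft_force: [-8.2, 7.7, 0.6]
opening: 0.0007
grip_force: 4.2
```

```bash
python3 -c "
from h import *
status(True)"
```

```text
crate bay [-33.4 -16.9] rel yaw -7.1 wh 300 203
t 10.95 tcp bay [-125.2  108.7] z 41.3 toolx yaw rel -0.1 F [-7.8  6.9  0.6] open 0.000 grip 4.1
```

{"api": "send_rows", "payload": {"moves": [[1,[-3,0,0],[0,0,0]],[1,[-2.5,1.5,0],[0,0,0]],[1,[0,5,0],[0,0,0]],[1,[0,5,0],[0,0,0]],[1,[0,5,0],[0,0,0]],[1,[0,5,0],[0,0,0]],[1,[0,1.6,0],[0,0,0]],[1,[1.2,0,0],[0,0,0]],[1,[0.8,0,0],[0,0,0]],[1,[0.5,0,0],[0,0,0]]]}}

```text
time: 12.2
ee_pos: [0.5823, -0.1572, 0.0429]
eef_rot: [0.999, 0.045, -0.003, 0.0]
ft_force: [-14.0, -6.9, 8.8]
opening: 0.0005
grip_force: 6.5
```

{"api": "send_rows", "payload": {"moves": [[1,[0.6,0,0],[0,0,0]],[1,[0.6,0,0],[0,0,0]],[1,[0.6,0,0],[0,0,0]],[1,[0.6,0,0],[0,0,0]],[1,[0.6,0,0],[0,0,0]],[1,[0.5,0,0],[0,0,0]],[1,[0.3,0,0],[0,0,0]],[1,[0,0,0],[0,0,0]]]}}

```text
time: 13.2
ee_pos: [0.6198, -0.1551, 0.0424]
eef_rot: [0.999, 0.045, -0.003, 0.001]
ft_force: [-7.3, -7.4, 0.3]
opening: 0.0005
grip_force: 4.2
```

```bash
python3 -c "
from h import *
status(True)"
```

```text
crate bay [-14.6  -6.7] rel yaw 2.1 wh 203 301
t 13.25 tcp bay [-115.6 -123.5] z 42.4 toolx yaw rel 0.2 F [-7.3 -8.6 -0.4] open 0.001 grip 4.1
```

{"api": "send_rows", "payload": {"moves": [[1,[0.5,0,0],[0,0,0]],[1,[0,0,0],[0,0,0]],[1,[-3,0,0],[0,0,0]],[1,[-2.2,-1.5,0],[0,0,0]],[1,[0,-5,0],[0,0,0]],[1,[0,-5,0],[0,0,0]],[1,[0,-5,0],[0,0,0]],[1,[0,-5,0],[0,0,0]],[1,[0,-1.5,0],[0,0,0]],[1,[0,0,0],[0,0,0]]]}}

```text
time: 14.5
ee_pos: [0.5553, 0.0719, 0.0433]
eef_rot: [0.999, 0.045, 0.0, 0.0]
ft_force: [0.2, -0.1, 0.1]
opening: 0.0003
grip_force: 0.0
```

```bash
python3 -c "
from h import *
status(True)"
```

```text
crate bay [-11.3  -5.1] rel yaw 3.2 wh 203 300
t 14.55 tcp bay [-160.1  106.9] z 43.2 toolx yaw rel 0.2 F [-0.1  0.8  0.1] open 0.001 grip 0.0
```

{"api": "send_rows", "payload": {"moves": [[1,[1.5,0,0],[0,0,0]],[1,[1.2,0,0],[0,0,0]],[1,[0.6,0,0],[0,0,0]],[1,[0.5,0,0],[0,0,0]],[1,[0.5,0,0],[0,0,0]],[1,[0.5,0,0],[0,0,0]],[1,[0.4,0,0],[0,0,0]],[1,[0.3,0,0],[0,0,0]],[1,[0.2,0,0],[0,0,0]],[1,[0,0,0],[0,0,0]]]}}

```text
time: 15.8
ee_pos: [0.6062, 0.0777, 0.0421]
eef_rot: [0.999, 0.044, -0.006, -0.002]
ft_force: [-13.6, 6.7, 7.5]
opening: 0.0004
grip_force: 6.6
```

```bash
python3 -c "
from h import *
status(True)"
```

```text
crate bay [-5.9 -7.5] rel yaw -1.0 wh 203 300
t 15.85 tcp bay [-109.2  109.6] z 42.2 toolx yaw rel 0.1 F [-13.5   6.9   7.9] open 0.001 grip 6.6
```

{"api": "send_rows", "payload": {"moves": [[1,[0.3,0,0],[0,0,0]],[1,[0.3,0,0],[0,0,0]],[1,[0,0,0],[0,0,0]]]}}

```text
time: 16.23
ee_pos: [0.6083, 0.0782, 0.0422]
eef_rot: [0.999, 0.044, -0.009, -0.002]
ft_force: [-24.2, 6.1, 16.3]
opening: 0.0004
grip_force: 12.1
```

```bash
python3 -c "
from h import *
status(True)"
```

```text
crate bay [-5.1 -8.1] rel yaw -1.6 wh 204 300
t 16.27 tcp bay [-107.   109.9] z 42.2 toolx yaw rel 0.1 F [-24.    5.4  15.5] open 0.000 grip 12.0
```

{"api": "send_rows", "payload": {"moves": [[1,[-2.5,0,0],[0,0,0]],[1,[-1.8,1.5,0],[0,0,0]],[1,[0,5,0],[0,0,0]],[1,[0,5,0],[0,0,0]],[1,[0,5,0],[0,0,0]],[1,[0,5,0],[0,0,0]],[1,[0,1.5,0],[0,0,0]],[1,[1.2,0,0],[0,0,0]],[1,[1,0,0],[0,0,0]],[1,[0.5,0,0],[0,0,0]]]}}

```text
time: 17.52
ee_pos: [0.6227, -0.1529, 0.0431]
eef_rot: [0.999, 0.045, -0.0, -0.0]
ft_force: [-9.4, -2.4, 6.8]
opening: 0.0007
grip_force: 5.0
```

{"api": "send_rows", "payload": {"moves": [[1,[0.4,0,0],[0,0,0]],[1,[0.4,0,0],[0,0,0]],[1,[0.3,0,0],[0,0,0]],[1,[0.3,0,0],[0,0,0]],[1,[0.2,0,0],[0,0,0]],[1,[0,0,0],[0,0,0]]]}}

```text
time: 18.27
ee_pos: [0.629, -0.1547, 0.0432]
eef_rot: [0.999, 0.044, -0.009, 0.001]
ft_force: [-29.4, -8.9, 16.7]
opening: 0.0008
grip_force: 14.8
```

```bash
python3 -c "
from h import *
status(True)"
```

```text
crate bay [-2.6 -6.7] rel yaw 0.5 wh 204 300
t 18.32 tcp bay [-106.4 -123.9] z 43.2 toolx yaw rel 0.2 F [-28.5 -10.   16.9] open 0.000 grip 14.7
```

{"api": "send_rows", "payload": {"moves": [[1,[-3,0,0],[0,0,0]],[1,[-5,0,0],[0,0,0]],[0.3,[-5,0,0],[0,0,0]],[0.3,[-4,2,-2],[0,0,0]],[0.3,[0,4,-4],[0,0,0]]]}}

```text
time: 18.95
ee_pos: [0.469, -0.2236, 0.1013]
eef_rot: [0.999, 0.045, -0.004, -0.003]
ft_force: [1.4, -0.8, 0.6]
opening: 0.026
grip_force: 0.0
```

```bash
python3 - <<'E'
from h import *
status(True)
f=grab('top'); P=cloud(f); np.savez('top1.npz',**f)
for j in jars(f): print(*j)
h=cv2.cvtColor(f['frame'],cv2.COLOR_RGB2HSV)
m=((h[...,2]<45)&(abs(P[...,2])<.008)&(P[...,0]>.4)&(P[...,0]<.65)&(abs(P[...,1])<.25)).astype(np.uint8)
n,l,s,c=cv2.connectedComponentsWithStats(m)
for i in range(1,n):
    if s[i,4]>60: X=ray(f,*c[i],0)*1000; print('pad',c[i].round(1),s[i,2:],X.round(1),bay(X))
cv2.imwrite('pics/d.png',cv2.resize(f['frame'][90:310,180:500,::-1],(800,550),interpolation=cv2.INTER_CUBIC))
E
```

```text
crate bay [-2.2 -6.9] rel yaw 0.5 wh 203 300
t 19.00 tcp bay [-265.8 -189. ] z 108.9 toolx yaw rel 0.1 F [ 3.7 -5.8  4.7] open 0.030 grip 0.0
[221. 185.] [ 20  20 304] [656.7 264.4] [ 89. 200. 119.]
[220. 220.] [ 21  20 309] [557.1 262.8] [138. 164. 113.]
[158. 241.] [ 22  21 319] [494.9 429.9] [120.  12.  94.]
[183. 273.] [ 22  21 322] [408.  358.4] [120.  11.  95.]
[426. 280.] [ 19  20 261] [ 408.5 -309. ] [120.  11.  96.]
pad [377.5 229.9] [ 20  18 279] [ 548.  -178.1    0. ] [-189.2 -140.2]
pad [353.1 232. ] [ 20  20 301] [ 539.7 -108.5    0. ] [-191.4  -70.2]
pad [304.2 234.6] [ 20  20 303] [528.3  30.9   0. ] [-190.8   69.6]
pad [328.8 233.3] [ 20  20 300] [534.1 -39.2   0. ] [-191.    -0.7]
pad [279.6 236. ] [ 20  19 305] [522.3 100.7   0. ] [-190.8  139.7]
```

View pics/d.png

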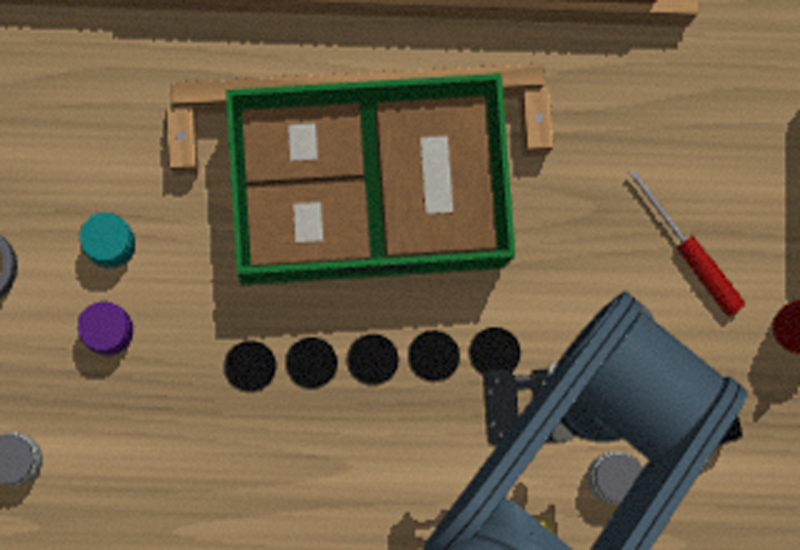

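{"api": "send_rows", "payload": {"moves": [[1,[0,-5,0],[0,0,0]],[1,[0,-5,0],[0,0,0]],[1,[0,-5,0],[0,0,0]],[1,[0,-5,0],[0,0,0]],[1,[0,-5,0],[0,0,0]],[1,[3,-4.7,3],[0,0,0]],[1,[4,0,3.5],[0,0,0]],[1,[4,0,0],[0,0,0]],[1,[2.5,0,0],[0,0,0]],[1,[0,0,0],[0,0,0]]]}}

```text
time: 20.3
ee_pos: [0.5833, 0.0806, 0.0377]
eef_rot: [0.999, 0.044, -0.0, -0.0]
ft_force: [-1.4, 0.5, -0.3]
opening: 0.0
grip_force: 0.0
```

{"api": "send_rows", "payload": {"moves": [[1,[0.8,0,0],[0,0,0]],[1,[0.5,0,0],[0,0,0]],[1,[0.4,0,0],[0,0,0]],[1,[0.3,0,0],[0,0,0]],[1,[0,0,0],[0,0,0]]]}}

```text
time: 20.92
ee_pos: [0.6025, 0.0807, 0.0387]
eef_rot: [0.999, 0.043, 0.0, 0.0]
ft_force: [0.2, 0.5, -0.4]
opening: 0.0007
grip_force: 0.0
```

```bash
sed -i 's/724.4,-22.1/728.5,-21.9/' h.py; python3 -c "
from h import *
status(True)"
```

```text
crate bay [-6.3 -6.7] rel yaw 0.5 wh 203 300
t 20.98 tcp bay [-116.9  113.1] z 38.6 toolx yaw rel 0.0 F [-0.4  0.2  1.3] open 0.000 grip 0.0
```

{"api": "send_rows", "payload": {"moves": [[1,[0.4,0,0],[0,0,0]],[1,[0.3,0,0],[0,0,0]],[1,[0.3,0,0],[0,0,0]],[1,[0,0,0],[0,0,0]]]}}

```text
time: 21.48
ee_pos: [0.6088, 0.0823, 0.0384]
eef_rot: [0.999, 0.044, -0.003, -0.0]
ft_force: [-9.8, 1.6, 7.5]
opening: 0.0005
grip_force: 5.1
```

```bash
python3 -c "
from h import *
status(True)"
```

```text
crate bay [-5.6 -6.8] rel yaw -0.2 wh 203 301
t 21.52 tcp bay [-110.3  114.1] z 38.5 toolx yaw rel 0.1 F [-10.2   1.9   7.2] open 0.000 grip 5.1
```

{"api": "send_rows", "payload": {"moves": [[1,[0.3,0,0],[0,0,0]],[1,[0.3,0,0],[0,0,0]],[1,[0.3,0,0],[0,0,0]],[1,[0,0,0],[0,0,0]]]}}

```text
time: 22.02
ee_pos: [0.6085, 0.0826, 0.0385]
eef_rot: [0.999, 0.044, -0.012, -0.0]
ft_force: [-37.4, -3.1, 28.1]
opening: 0.0006
grip_force: 18.4
```

```bash
python3 -c "
from h import *
status(True)"
```

```text
crate bay [-5.4 -6.6] rel yaw -0.4 wh 203 300
t 22.07 tcp bay [-110.6  114.4] z 38.5 toolx yaw rel 0.1 F [-35.9  -1.7  27.7] open 0.000 grip 18.4
```

{"api": "send_rows", "payload": {"moves": [[1,[-3,0,0],[0,0,0]],[1,[-5,0,0],[0,0,0]],[1,[-5,0,-3],[0,0,0]],[0,[0,-1,-5],[0,0,0]],[0,[0,-1,-5],[0,0,0]],[0,[0,0,0],[0,0,0]]]}}

```text
time: 22.82
ee_pos: [0.4932, 0.0916, 0.1731]
eef_rot: [0.999, 0.044, 0.005, 0.0]
ft_force: [-0.5, 0.2, -0.6]
opening: 0.0257
grip_force: 0.0
```

```bash
python3 - <<'E'
from h import *
status(True)
o=robot.get_obs(); print(o['joints'].round(2),o['ee_pos'])
f=grab('top')
for j in jars(f): print(*j)
E
```

```text
crate bay [-5.6 -6.8] rel yaw -0.3 wh 203 301
t 22.88 tcp bay [-226.3  133.1] z 170.5 toolx yaw rel 0.1 F [ 0.   0.5 -0.8] open 0.031 grip 0.0
[-0.04  0.18  1.68 -0.    1.28  1.44] [0.49155638 0.09129834 0.17053197]
[221. 185.] [ 20  20 300] [656.5 264.4] [ 89.  200.5 116. ]
[220. 220.] [ 20  20 310] [557.  262.8] [138.  165.5 110. ]
[431. 220.] [ 21  20 309] [ 575.1 -321.7] [120.  13.  94.]
[158. 241.] [ 22  21 325] [494.5 430. ] [120.  13.  91.]
[183. 273.] [ 21  20 325] [408.  358.6] [120.  11.  93.]
[427. 281.] [ 20  21 309] [ 406.2 -312.3] [120.  12.  93.]
[392. 308.] [ 21  20 311] [ 330.2 -217.2] [ 25. 206. 173.]
```

Crate seated: hard contact at both corners, and rel yaw about -0.3°, within measuring error. Now the jars. First I turn the tool so the fingers close along bay x.

{"api": "send_rows", "payload": {"moves": [[0,[0,0,0],[0,0,-0.175]],[0,[0,0,0],[0,0,-0.175]],[0,[0,0,0],[0,0,-0.175]],[0,[0,0,0],[0,0,-0.175]],[0,[0,0,0],[0,0,-0.175]],[0,[0,0,0],[0,0,-0.175]],[0,[0,0,0],[0,0,-0.175]],[0,[0,0,0],[0,0,-0.175]],[0,[0,0,0],[0,0,-0.17]],[0,[0,0,0],[0,0,0]]]}}

```text
time: 24.18
ee_pos: [0.489, 0.0909, 0.1667]
eef_rot: [0.677, 0.736, -0.001, -0.001]
ft_force: [-0.5, -0.4, 0.1]
opening: 0.0933
grip_force: 0.0
```

{"api": "send_rows", "payload": {"moves": [[0,[4.2,0.4,0],[0,0,0]],[0,[4.2,0.4,0],[0,0,0]],[0,[4.2,0.4,0],[0,0,0]],[0,[4.2,0.4,0],[0,0,0]],[0,[4.2,0.4,0],[0,0,0]],[0,[4.2,0.4,0],[0,0,0]],[0,[4.2,0.4,0],[0,0,0]],[0,[4.2,0.4,0],[0,0,0]],[0,[0,0,5],[0,0,0]],[0,[0,0,0],[0,0,0]]]}}

```text
time: 25.42
ee_pos: [0.4895, 0.4268, 0.113]
eef_rot: [0.677, 0.736, -0.005, -0.001]
ft_force: [-0.5, 0.6, -0.4]
opening: 0.0929
grip_force: 0.0
```

```bash
python3 - <<'E'
from h import *
status(False)
f=grab('wrist'); P=cloud(f)
print(-f['R'].T@f['t'])
for j in jars(f): print(*j,bay(j[2]))
m=(abs(P[...,2]-.048)<.008).astype(np.uint8); n,l,s,c=cv2.connectedComponentsWithStats(m)
for i in range(1,n):
    if s[i,4]>300: X=ray(f,*c[i],.048)*1000; print(s[i],X.round(1),bay(X))
cv2.imwrite('pics/w1.png',f['frame'][...,::-1])
E
```

```text
t 25.43 tcp bay [-199.6  467.6] z 113.0 toolx yaw rel 89.9 F [-0.5  0.6 -0.4] open 0.093 grip 0.0
[0.48484744 0.50496389 0.30945632]
[460. 419.] [ 19  22 243] [634.7 267.5] [ 89. 199. 112.] [-68.6 296.4]
[ 310   20  330   41 2030] [581.9 579.3  48. ] [-94.4 611.5]
[205  49  41  81 388] [421.6 528.3  48. ] [-258.5  574.5]
[ 294  206   69   67 3610] [496.2 430.8  48. ] [-192.5  471. ]
[ 215  282   38   60 1184] [424.9 357.   48. ] [-269.9  403.6]
[ 349  389   59   39 1925] [557.2 270.7  48. ] [-145.5  306.3]
```

View pics/w1.png

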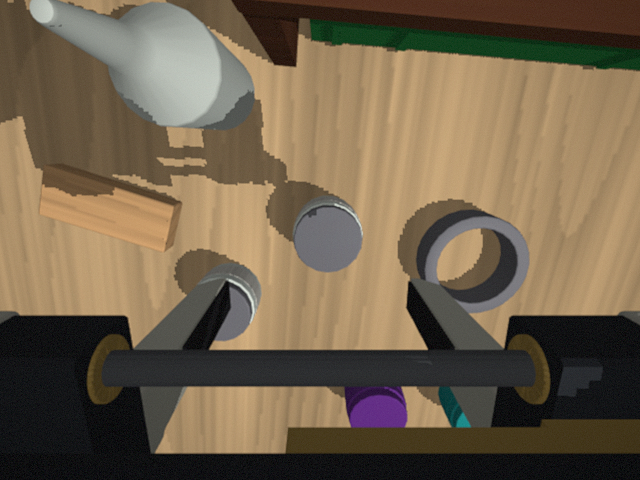

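{"api": "send_rows", "payload": {"moves": [[0,[0.3,0.6,2.5],[0,0,0]],[0,[0,0,2.5],[0,0,0]],[0,[0,0,2.5],[0,0,0]],[0,[0,0,1.3],[0,0,0]],[0,[0,0,0],[0,0,0]],[1,[0,0,0],[0,0,0]],[1,[0,0,0],[0,0,0]],[1,[0,0,0],[0,0,0]],[1,[0,0,0],[0,0,0]]], "force": 20}}

```text
time: 26.6
ee_pos: [0.4988, 0.4323, 0.0309]
eef_rot: [0.676, 0.737, 0.0, 0.0]
ft_force: [0.9, 0.1, -0.4]
opening: 0.0579
grip_force: 0.0
```

```bash
python3 -c "
from h import *
status(False)"
```

```text
t 26.60 tcp bay [-189.8  472.2] z 30.9 toolx yaw rel 90.0 F [ 0.9  0.1 -0.4] open 0.058 grip 0.0
```

{"api": "send_rows", "payload": {"moves": [[1,[0,0,0],[0,0,0]],[1,[0,0,0],[0,0,0]],[1,[0,0,-4],[0,0,0]],[1,[0,0,-6],[0,0,0]],[1,[-4.1,0,0],[0,0,0]],[1,[-4.1,0,0],[0,0,0]],[1,[-4.1,0,0],[0,0,0]],[1,[-4.1,0,0],[0,0,0]],[1,[-4.1,0,0],[0,0,0]],[1,[-4.1,0,0],[0,0,0]]]}}

```text
time: 27.85
ee_pos: [0.5199, 0.1857, 0.1306]
eef_rot: [0.676, 0.737, 0.0, 0.0]
ft_force: [0.9, 0.1, 1.0]
opening: 0.0007
grip_force: 0.0
```

{"api": "send_rows", "payload": {"moves": [[1,[-4.1,0,0],[0,0,0]],[1,[-4.1,-0.5,0],[0,0,0]],[1,[0,0,0],[0,0,0]],[1,[0,0,0],[0,0,0]]]}}

```text
time: 28.35
ee_pos: [0.522, 0.1052, 0.1306]
eef_rot: [0.676, 0.737, 0.0, -0.0]
ft_force: [0.9, -0.0, 0.4]
opening: 0.0004
grip_force: 0.0
```

```bash
python3 - <<'E'
from h import *
status(False)
f=grab('wrist'); o=robot.get_obs(); P=cloud(f)
h=cv2.cvtColor(f['frame'],cv2.COLOR_RGB2HSV)
m=((h[...,2]<45)&(abs(P[...,2])<.012)).astype(np.uint8); n,l,s,c=cv2.connectedComponentsWithStats(m)
for i in range(1,n):
    if s[i,4]>300: X=ray(f,*c[i],0)*1000; print('pad?',s[i],X.round(1),bay(X))
# held lid: points near tcp height+17mm
zt=o['ee_pos'][2]+.017
m=((abs(P[...,2]-zt)<.008)&(h[...,1]<40)&(h[...,2]>60)).astype(np.uint8); n,l,s,c=cv2.connectedComponentsWithStats(m)
for i in range(1,n):
    if s[i,4]>300: X=ray(f,*c[i],zt)*1000; print('lid?',s[i],c[i],X.round(1),bay(X))
cv2.imwrite('pics/w2.png',f['frame'][...,::-1])
E
```

```text
t 28.35 tcp bay [-194.8  144.4] z 130.6 toolx yaw rel 90.0 F [ 0.9 -0.   0.4] open 0.000 grip 0.0
pad? [ 288  202   60   57 2636] [522.1  99.5   0. ] [-195.2  138.6]
```

View pics/w2.png

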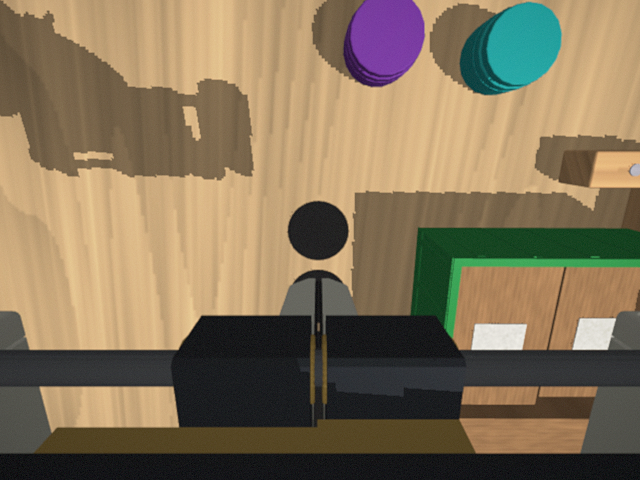

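The grip missed: the fingers are fully shut. The view shows pad 0 at (318,231), which confirms its position. I'll look at the jar again from the top.

```bash
python3 - <<'E'
from h import *
f=grab('top')
for j in jars(f): print(*j,bay(j[2]))
cv2.imwrite('pics/e.png',cv2.resize(f['frame'][150:310,90:330,::-1],(780,520),interpolation=cv2.INTER_CUBIC))
E
```

```text
[221. 185.] [ 20  20 303] [656.6 264.7] [ 89. 200. 117.] [-47.  291.7]
[219. 220.] [ 16  20 243] [557.1 267.7] [138. 165. 111.] [-145.9  303.3]
[432. 220.] [ 21  20 301] [ 575.4 -321.8] [120.  12.  95.] [-178.3 -285.6]
[158. 241.] [ 22  20 317] [494.2 430.1] [120.  12.  92.] [-194.6  470.5]
[183. 273.] [ 21  21 322] [408.1 358.6] [120.  12.  94.] [-286.5  406.6]
[427. 281.] [ 21  20 308] [ 406.3 -312.2] [120.  11.  94.] [-346.  -261.5]
[393. 308.] [ 20  20 311] [ 330.1 -217.3] [ 25. 206. 175.] [-413.7 -160.4]
```

View pics/e.png

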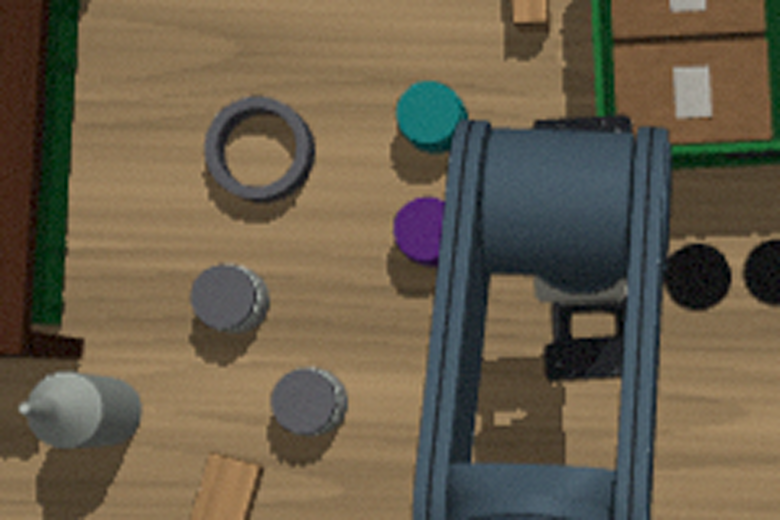

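The jar never moved and is still at (158,241) in the full top image. The pads sat above its top because the pinch point was at z = 50 mm. I'll go back and grip lower.

{"api": "send_rows", "payload": {"moves": [[0,[4.1,0,0],[0,0,0]],[0,[4.1,0,0],[0,0,0]],[0,[4.1,0,0],[0,0,0]],[0,[4.1,0,0],[0,0,0]],[0,[4.1,0,0],[0,0,0]],[0,[4.1,0,0],[0,0,0]],[0,[4.1,0,0],[0,0,0]],[0,[3.9,0.1,0],[0,0,0]],[0,[0,0,0],[0,0,0]],[0,[0,0,0],[0,0,0]]]}}

```text
time: 29.7
ee_pos: [0.4941, 0.4301, 0.1301]
eef_rot: [0.675, 0.737, -0.001, 0.0]
ft_force: [0.1, -0.3, 0.7]
opening: 0.0921
grip_force: 0.0
```

```bash
python3 -c "
from h import *
status(False)"
```

```text
t 29.70 tcp bay [-194.7  470.4] z 130.1 toolx yaw rel 90.1 F [ 0.1 -0.3  0.7] open 0.092 grip 0.0
```

{"api": "send_rows", "payload": {"moves": [[0,[0,0,4],[0,0,0]],[0,[0,0,4],[0,0,0]],[0,[0,0,2.2],[0,0,0]],[0,[0,0,1.2],[0,0,0]],[0,[0,0,0],[0,0,0]],[1,[0,0,0],[0,0,0]],[1,[0,0,0],[0,0,0]],[1,[0,0,0],[0,0,0]],[1,[0,0,0],[0,0,0]],[1,[0,0,0],[0,0,0]]], "force": 20}}

```text
time: 30.95
ee_pos: [0.4958, 0.4302, 0.0176]
eef_rot: [0.676, 0.737, 0.001, 0.0]
ft_force: [-0.8, -0.6, 13.4]
opening: 0.0482
grip_force: 6.6
```

{"api": "send_rows", "payload": {"moves": [[1,[0,0,0],[0,0,0]],[1,[0,0,0],[0,0,0]]]}}

```text
time: 31.2
ee_pos: [0.4927, 0.4305, 0.0197]
eef_rot: [0.676, 0.737, -0.001, -0.001]
ft_force: [-13.0, -2.3, 22.3]
opening: 0.0341
grip_force: 20.7
```

```bash
python3 - <<'E'
from h import *
status(False)
f=grab('wrist'); cv2.imwrite('pics/w3.png',f['frame'][...,::-1])
f=grab('top')
for j in jars(f): print(*j,bay(j[2]))
E
```

```text
t 31.20 tcp bay [-196.   470.9] z 19.7 toolx yaw rel 90.0 F [-13.   -2.3  22.3] open 0.034 grip 20.7
[221. 185.] [ 20  21 313] [656.4 264.3] [ 89. 200. 118.] [-47.2 291.3]
[220. 220.] [ 21  20 306] [556.9 262.9] [138. 165. 112.] [-146.5  298.5]
[432. 220.] [ 20  20 300] [ 575.3 -322. ] [120.  12.  96.] [-178.4 -285.8]
[163. 239.] [ 10  19 129] [500.3 416.6] [114.  12.  93.] [-189.7  456.5]
[183. 273.] [ 21  21 321] [408.3 358.5] [120.  11.  94.] [-286.3  406.5]
[427. 281.] [ 21  21 309] [ 406.2 -312.3] [120.  11.  95.] [-346.1 -261.6]
[393. 308.] [ 21  20 315] [ 330.6 -217.3] [ 25. 206. 176.] [-413.2 -160.5]
```

View pics/w3.png

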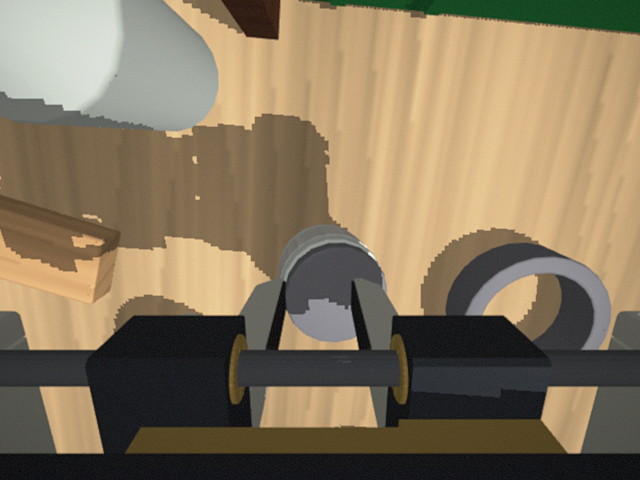

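```bash
python3 - <<'E'
from h import *
f=grab('wrist'); P=cloud(f); o=robot.get_obs(); p=o['ee_pos']
print('tcp px',proj(f,p),'pinch px',proj(f,p+[0,0,.0188]))
m=(abs(P[...,2]-.048)<.006).astype(np.uint8); n,l,s,c=cv2.connectedComponentsWithStats(m)
for i in range(1,n):
    if s[i,4]>300: print(s[i],c[i])
for u,v in((335,290),(335,255),(335,335),(295,290),(268,290),(262,310),(365,290),(372,310),(360,330),(285,360)):
    X=P[v,u]*1000; print((u,v),X.round(0),bay(X))
E
```

```text
tcp px [318.10944956 273.42278297] pinch px [318.03855443 285.72995011]
[ 134    1   63  129 1149] [179.70322019  78.28198433]
[222   0  48  15 460] [246.94565217   5.7326087 ]
[ 274  241  114  102 5310] [334.59152542 284.94256121]
(335, 290) [501. 435.  52.] [-187.3  474.3]
(335, 255) [499. 454.  52.] [-187.5  493.4]
(335, 335) [504. 409.  52.] [-186.9  448.1]
(295, 290) [481. 434.  55.] [-207.8  475.9]
(268, 290) [468. 438.  66.] [-219.9  480.4]
(262, 310) [468. 437.  85.] [-219.7  480. ]
(365, 290) [514. 442.  66.] [-173.8  480.6]
(372, 310) [514. 442.  86.] [-173.4  480.4]
(360, 330) [510. 435.  90.] [-178.7  473.5]
(285, 360) [483. 460. 151.] [-203.2  501.7]
```

The wrist depth puts the visible fingertips at about z = 56, while the reported TCP is at z = 20, so the fingers are on top of the lid. I'll open, rise and measure where the fingertips really are.

{"api": "send_rows", "payload": {"moves": [[0.5,[0,0,-3],[0,0,0]],[0.5,[0,0,-4],[0,0,0]],[0.5,[0,0,-4],[0,0,0]],[0.5,[0,0,0],[0,0,0]],[0.5,[0,0,0],[0,0,0]]]}}

```text
time: 31.98
ee_pos: [0.4945, 0.4295, 0.1259]
eef_rot: [0.676, 0.737, -0.0, -0.0]
ft_force: [-1.1, -0.1, 0.1]
opening: 0.0466
grip_force: 0.0
```

```bash
python3 - <<'E'
from h import *
status(False)
f=grab('wrist'); P=cloud(f)*1000; o=robot.get_obs()
print('tcp px',proj(f,o['ee_pos']))
d=f['depth']
for v in range(240,330,10):
    r=[(u,*P[v,u].round(0)) for u in range(200,440) if P[v,u,2]>60]
    if r: print(v,'first',r[0],'last',r[-1], len(r))
cv2.imwrite('pics/w4.png',f['frame'][...,::-1])
f=grab('top')
for j in jars(f): print(*j,bay(j[2]))
E
```

```text
t 31.98 tcp bay [-194.4  469.8] z 125.9 toolx yaw rel 90.0 F [-1.1 -0.1  0.1] open 0.047 grip 0.0
tcp px [317.45957476 273.28237257]
280 first (259, np.float64(464.0), np.float64(436.0), np.float64(159.0)) last (378, np.float64(524.0), np.float64(442.0), np.float64(159.0)) 24
290 first (241, np.float64(457.0), np.float64(436.0), np.float64(171.0)) last (396, np.float64(531.0), np.float64(442.0), np.float64(171.0)) 68
300 first (234, np.float64(456.0), np.float64(436.0), np.float64(183.0)) last (403, np.float64(531.0), np.float64(442.0), np.float64(183.0)) 82
310 first (227, np.float64(456.0), np.float64(436.0), np.float64(192.0)) last (410, np.float64(532.0), np.float64(442.0), np.float64(191.0)) 95
320 first (200, np.float64(463.0), np.float64(462.0), np.float64(247.0)) last (439, np.float64(521.0), np.float64(468.0), np.float64(248.0)) 145
[221. 185.] [ 20  21 305] [656.3 264.6] [ 89. 199. 117.] [-47.3 291.6]
[220. 220.] [ 20  20 307] [557.3 262.8] [138. 165. 111.] [-146.1  298.4]
[432. 220.] [ 20  20 305] [ 575.1 -321.8] [120.  11.  95.] [-178.6 -285.6]
[158. 242.] [ 21  20 316] [492.4 430.4] [120.  12.  92.] [-196.4  470.9]
[183. 273.] [ 21  20 321] [408.2 358.5] [120.  11.  94.] [-286.4  406.5]
[427. 281.] [ 21  21 314] [ 406.  -312.2] [120.  11.  94.] [-346.3 -261.5]
[393. 308.] [ 20  20 316] [ 330.4 -217.2] [ 25. 206. 175.] [-413.4 -160.4]
```

View pics/w4.png

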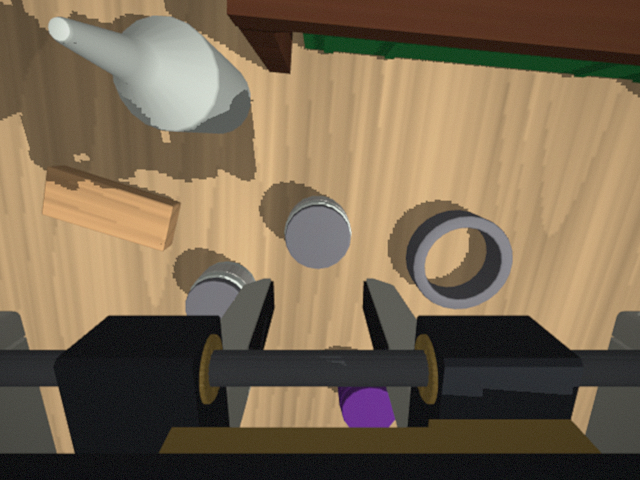

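{"api": "send_rows", "payload": {"moves": [[0,[0.1,-0.2,0],[0,0,0]],[0,[0,0,0],[0,0,0]],[0,[0,0,0],[0,0,0]],[0,[0,0,0],[0,0,0]],[0,[0,0,5],[0,0,0]],[0,[0,0,4],[0,0,0]],[0,[0,0,2.5],[0,0,0]],[0,[0,0,1.2],[0,0,0]],[0,[0,0,0.7],[0,0,0]],[0,[0,0,0],[0,0,0]]]}}

```text
time: 33.33
ee_pos: [0.4932, 0.4308, -0.007]
eef_rot: [0.676, 0.737, 0.0, 0.0]
ft_force: [0.3, 0.0, 0.6]
opening: 0.0929
grip_force: 0.0
```

```bash
python3 - <<'E'
from h import *
status(False)
f=grab('wrist'); P=cloud(f)*1000
for v in (280,290):
    r=[(u,*P[v,u].round(0).astype(int)) for u in range(200,440) if P[v,u,2]>20]
    print(v,r[0],r[-1],len(r))
E
```

```text
t 33.33 tcp bay [-195.5  471.3] z -7.0 toolx yaw rel 90.0 F [0.3 0.  0.6] open 0.093 grip 0.0
280 (214, np.int64(439), np.int64(435), np.int64(25)) (422, np.int64(546), np.int64(444), np.int64(25)) 132
290 (200, np.int64(436), np.int64(435), np.int64(37)) (439, np.int64(551), np.int64(444), np.int64(37)) 175
```

The reported z is -7 with no contact, so the real fingertips sit about 31 mm above the reported TCP. I'll go 0.9 cm lower and grip.

{"api": "send_rows", "payload": {"moves": [[0,[0,0,0.5],[0,0,0]],[0,[0,0,0.4],[0,0,0]],[1,[0,0,0],[0,0,0]],[1,[0,0,0],[0,0,0]],[1,[0,0,0],[0,0,0]],[1,[0,0,0],[0,0,0]],[1,[0,0,0],[0,0,0]],[1,[0,0,0],[0,0,0]],[1,[0,0,0],[0,0,0]],[1,[0,0,0],[0,0,0]]], "force": 20}}

```text
time: 34.62
ee_pos: [0.4931, 0.4307, -0.0163]
eef_rot: [0.676, 0.737, 0.0, 0.0]
ft_force: [0.3, 0.3, -0.2]
opening: 0.0572
grip_force: 20.0
```

{"api": "send_rows", "payload": {"moves": [[0.2,[0,0,0],[0,0,0]],[0.2,[0,0,0],[0,0,0]],[0.2,[0,0,-0.5],[0,0,0]],[1,[0,0,0],[0,0,0]],[1,[0,0,0],[0,0,0]],[1,[0,0,0],[0,0,0]],[1,[0,0,0],[0,0,0]],[1,[0,0,0],[0,0,0]],[1,[0,0,-3],[0,0,0]],[1,[0,0,0],[0,0,0]]], "force": 25}}

```text
time: 35.88
ee_pos: [0.4944, 0.4316, 0.0202]
eef_rot: [0.676, 0.737, 0.002, 0.001]
ft_force: [1.0, 0.3, -2.0]
opening: 0.0573
grip_force: 25.0
```

{"api": "send_rows", "payload": {"moves": [[1,[0,0,-5],[0,0,0]],[1,[-4.1,0,-1],[0,0,0]],[1,[-4.1,0,0],[0,0,0]],[1,[-4.1,0,0],[0,0,0]],[1,[-4.1,0,0],[0,0,0]],[1,[-4.1,0,0],[0,0,0]],[1,[-4.1,0,0],[0,0,0]],[1,[-4.1,0,0],[0,0,0]],[1,[-4.1,0,0],[0,0,0]],[1,[0,0,0],[0,0,0.175]]]}}

```text
time: 37.12
ee_pos: [0.5207, 0.101, 0.0773]
eef_rot: [0.74, 0.672, -0.001, -0.0]
ft_force: [0.6, 1.3, -1.4]
opening: 0.0576
grip_force: 25.0
```

{"api": "send_rows", "payload": {"moves": [[1,[0,0,0],[0,0,0.175]],[1,[0,0,0],[0,0,0.175]],[1,[0,0,0],[0,0,0.175]],[1,[0,0,0],[0,0,0.173]],[1,[0,0,0],[0,0,0]]]}}

```text
time: 37.75
ee_pos: [0.5203, 0.1038, 0.0774]
eef_rot: [0.924, 0.383, -0.001, -0.0]
ft_force: [-0.1, 0.6, -1.5]
opening: 0.0574
grip_force: 25.0
```

```bash
cat >> h.py <<'E'
def tip(): # where the grasp axis really is, bay
    f=grab('wrist'); P=cloud(f)*1000; o=robot.get_obs(); z=o['ee_pos'][2]*1000
    return f,P,z
def to(tx,ty):
    o=robot.get_obs(); q=o['eef_rot']; th=2*np.arctan2(q[1],q[0])-BY; c=bay(o['ee_pos']*1000); d=np.array([tx,ty])-c
    print('move cm tool x %.2f y %.2f'%((np.cos(th)*d[0]+np.sin(th)*d[1])/10,(np.sin(th)*d[0]-np.cos(th)*d[1])/10))
def heldlid():
    f,P,z=tip(); h=cv2.cvtColor(f['frame'],cv2.COLOR_RGB2HSV); o=robot.get_obs()
    zl=z+59
    d=np.hypot(P[...,0]-o['ee_pos'][0]*1000,P[...,1]-o['ee_pos'][1]*1000)
    m=(abs(P[...,2]-zl)<6)&(d<36)
    q=P[m]; r=cv2.minEnclosingCircle(q[:,:2].astype(np.float32)); print('held lid pts',m.sum(),bay(r[0]),'r %.1f'%r[1],'z %.1f'%np.median(q[:,2]))
E
python3 -c "
from h import *
status(False); to(-195,140); heldlid()"
```

```text
t 37.75 tcp bay [-196.6  143.1] z 77.4 toolx yaw rel 40.1 F [-0.1  0.6 -1.5] open 0.057 grip 25.0
move cm tool x -0.08 y 0.34
held lid pts 9652 [-189.4  149.1] r 34.8 z 137.0
```

{"api": "send_rows", "payload": {"moves": [[1,[-0.1,0.35,0],[0,0,0]],[1,[0,0,3],[0,0,0]],[1,[0,0,3],[0,0,0]],[1,[0,0,1.5],[0,0,0]],[1,[0,0,0.8],[0,0,0]],[1,[0,0,0.4],[0,0,0]],[1,[0,0,0],[0,0,0]]]}}

```text
time: 38.67
ee_pos: [0.5233, 0.1006, -0.008]
eef_rot: [0.924, 0.382, 0.0, 0.0]
ft_force: [0.7, -0.2, -2.1]
opening: 0.0578
grip_force: 25.0
```

```bash
python3 -c "
from h import *
status(False); to(-195,139.5)"
```

```text
t 38.67 tcp bay [-193.9  139.7] z -8.0 toolx yaw rel 40.0 F [ 0.7 -0.2 -2.1] open 0.058 grip 25.0
move cm tool x -0.10 y -0.06
```

{"api": "send_rows", "payload": {"moves": [[1,[-0.1,-0.05,0.25],[0,0,0]],[1,[0,0,0],[0,0,0]],[0.25,[0,0,0],[0,0,0]],[0.25,[0,0,0],[0,0,0]],[0.25,[0,0,0],[0,0,0]],[0.25,[0,0,-3],[0,0,0]],[0.25,[0,0,-5],[0,0,0]],[0.25,[0,0,-5],[0,0,0]],[0,[0,0,0],[0,0,0]]]}}

```text
time: 39.8
ee_pos: [0.5251, 0.1003, 0.1235]
eef_rot: [0.924, 0.382, 0.004, 0.002]
ft_force: [-0.6, 0.9, -0.3]
opening: 0.0756
grip_force: 0.0
```

```bash
python3 - <<'E'
from h import *
status(True); to(-286.4,406.5)
f=grab('top')
for j in jars(f): print(*j,bay(j[2]))
f=grab('wrist'); cv2.imwrite('pics/w5.png',f['frame'][...,::-1]); P=cloud(f)
m=(abs(P[...,2]-.048)<.008).astype(np.uint8); n,l,s,c=cv2.connectedComponentsWithStats(m)
for i in range(1,n):
    if s[i,4]>300: X=ray(f,*c[i],.048)*1000; print(s[i],X.round(1),bay(X))
E
```

```text
crate bay [-5.5 -6.8] rel yaw -0.3 wh 203 301
t 39.85 tcp bay [-194.   139.4] z 121.0 toolx yaw rel 40.0 F [-0.1  0.5 -1.6] open 0.079 grip 0.0
move cm tool x 10.08 y -26.40
[221. 185.] [ 20  21 309] [656.4 264.3] [ 89. 200. 117.] [-47.2 291.3]
[220. 220.] [ 19  20 298] [557.1 263.6] [138.  165.5 111. ] [-146.2  299.2]
[431. 220.] [ 21  20 299] [ 575.4 -321.6] [120.  12.  95.] [-178.3 -285.4]
[183. 273.] [ 21  21 317] [407.9 358.8] [120.  11.  93.] [-286.7  406.8]
[427. 281.] [ 21  20 308] [ 406.3 -311.9] [120.  11.  94.] [-345.9 -261.2]
[393. 308.] [ 20  20 311] [ 330.1 -217.3] [ 25. 206. 175.] [-413.7 -160.4]
[ 394    0  186  316 1414] [654.8  69.8  48. ] [-65.5  97.7]
[ 155    6   80   88 5441] [559.5 260.1  48. ] [-144.2  295.5]
[552 187  88  87 697] [687.7 -51.1  48. ] [-43.1 -25.6]
[ 285  208   68   66 3431] [522.3 100.7  48. ] [-194.9  139.9]
```

Jar 1 is on pad 0 to within 1 mm. Next is jar B at top (183,273).

{"api": "send_rows", "payload": {"moves": [[0,[1.26,-3.3,0],[0,0,0]],[0,[1.26,-3.3,0],[0,0,0]],[0,[1.26,-3.3,0],[0,0,0]],[0,[1.26,-3.3,0],[0,0,0]],[0,[1.26,-3.3,0],[0,0,0]],[0,[1.26,-3.3,0],[0,0,0]],[0,[1.26,-3.3,0],[0,0,0]],[0,[1.26,-3.3,0],[0,0,0]],[0,[0,0,0],[0,0,-0.175]],[0,[0,0,0],[0,0,-0.175]]]}}

```text
time: 41.2
ee_pos: [0.4051, 0.3582, 0.1168]
eef_rot: [0.842, 0.54, -0.002, -0.0]
ft_force: [-0.2, 0.4, -0.6]
opening: 0.0931
grip_force: 0.0
```

{"api": "send_rows", "payload": {"moves": [[0,[0,0,0],[0,0,-0.175]],[0,[0,0,0],[0,0,-0.175]],[0,[0,0,0],[0,0,-0.173]],[0,[0,0,0],[0,0,0]],[0,[0,0,0],[0,0,0]]]}}

```text
time: 41.82
ee_pos: [0.4062, 0.358, 0.1179]
eef_rot: [0.677, 0.736, -0.001, -0.0]
ft_force: [-0.0, -0.2, 0.6]
opening: 0.0927
grip_force: 0.0
```

```bash
cat >> h.py <<'E'
def lids():
    f=grab('wrist'); P=cloud(f); m=(abs(P[...,2]-.048)<.008).astype(np.uint8); n,l,s,c=cv2.connectedComponentsWithStats(m)
    for i in range(1,n):
        if s[i,4]>1500: X=ray(f,*c[i],.048)*1000; print(s[i],bay(X))
E
python3 -c "
from h import *
status(False); to(-286.6,406.7); lids()"
```

```text
t 41.83 tcp bay [-288.4  406.2] z 117.9 toolx yaw rel 89.8 F [-0.  -0.2  0.6] open 0.093 grip 0.0
move cm tool x 0.05 y 0.18
[ 289  208   68   66 3465] [-284.9  406.9]
```

{"api": "send_rows", "payload": {"moves": [[0,[0.05,0.25,5],[0,0,0]],[0,[0,0,4],[0,0,0]],[0,[0,0,2.5],[0,0,0]],[0,[0,0,1.4],[0,0,0]],[1,[0,0,0],[0,0,0]],[1,[0,0,0],[0,0,0]],[1,[0,0,0],[0,0,0]],[1,[0,0,0],[0,0,0]],[1,[0,0,0],[0,0,0]],[1,[0,0,0],[0,0,0]]], "force": 25}}

```text
time: 43.12
ee_pos: [0.4097, 0.3594, -0.0092]
eef_rot: [0.676, 0.737, 0.001, 0.0]
ft_force: [-0.5, 0.3, 6.2]
opening: 0.0575
grip_force: 25.0
```

{"api": "send_rows", "payload": {"moves": [[1,[0,0,0],[0,0,0]],[1,[0,0,0],[0,0,0]]]}}

```text
time: 43.38
ee_pos: [0.4097, 0.3594, -0.0092]
eef_rot: [0.676, 0.737, 0.001, 0.0]
ft_force: [-0.9, -0.6, 6.8]
opening: 0.0577
grip_force: 25.0
```

{"api": "send_rows", "payload": {"moves": [[1,[0,0,-4],[0,0,0]],[1,[0,0,-5.5],[0,0,0]],[1,[-4.2,1.1,0],[0,0,0]],[1,[-4.2,1.1,0],[0,0,0]],[1,[-4.2,1.1,0],[0,0,0]],[1,[-4.2,1.1,0],[0,0,0]],[1,[-4.2,1.1,0],[0,0,0]],[1,[-4.2,1.1,0],[0,0,0]],[1,[-4.2,1.1,0],[0,0,0]],[1,[-4.2,1.1,0],[0,0,0]]]}}

```text
time: 44.62
ee_pos: [0.5256, 0.0306, 0.0846]
eef_rot: [0.676, 0.737, -0.0, -0.0]
ft_force: [-0.0, 0.1, -1.0]
opening: 0.0577
grip_force: 25.0
```

{"api": "send_rows", "payload": {"moves": [[1,[0,0,0],[0,0,0.175]],[1,[0,0,0],[0,0,0.175]],[1,[0,0,0],[0,0,0.175]],[1,[0,0,0],[0,0,0.175]],[1,[0,0,0],[0,0,0.175]],[1,[0,0,0],[0,0,0]],[1,[0,0,0],[0,0,0]]]}}

```text
time: 45.5
ee_pos: [0.5255, 0.032, 0.0848]
eef_rot: [0.924, 0.383, -0.0, -0.0]
ft_force: [-0.5, -0.8, -1.6]
opening: 0.0574
grip_force: 25.0
```

```bash
python3 -c "
from h import *
status(False); to(-195,70)"
```

```text
t 45.50 tcp bay [-197.6   71.1] z 84.8 toolx yaw rel 40.1 F [-0.5 -0.8 -1.6] open 0.057 grip 25.0
move cm tool x 0.13 y 0.25
```

{"api": "send_rows", "payload": {"moves": [[1,[0.13,0.25,0],[0,0,0]],[1,[0,0,3.5],[0,0,0]],[1,[0,0,3],[0,0,0]],[1,[0,0,1.5],[0,0,0]],[1,[0,0,1],[0,0,0]],[1,[0,0,0],[0,0,0]],[1,[0,0,0],[0,0,0]]]}}

```text
time: 46.38
ee_pos: [0.5293, 0.031, -0.0041]
eef_rot: [0.925, 0.381, 0.001, 0.0]
ft_force: [0.3, -0.7, -2.2]
opening: 0.0574
grip_force: 25.0
```

```bash
python3 -c "
from h import *
status(False); to(-195,70)"
```

```text
t 46.38 tcp bay [-193.9   69.8] z -4.1 toolx yaw rel 39.9 F [ 0.3 -0.7 -2.2] open 0.057 grip 25.0
move cm tool x -0.07 y -0.09
```

{"api": "send_rows", "payload": {"moves": [[1,[-0.07,-0.09,0.3],[0,0,0]],[1,[0,0,0.25],[0,0,0]],[1,[0,0,0],[0,0,0]],[0.27,[0,0,0],[0,0,0]],[0.27,[0,0,0],[0,0,0]],[0.27,[0,0,0],[0,0,0]],[0.27,[0,0,-3],[0,0,0]],[0.27,[0,0,-5],[0,0,0]],[0.27,[0,0,-5],[0,0,0]],[0,[0,0,0],[0,0,0]]]}}

```text
time: 47.62
ee_pos: [0.5306, 0.0308, 0.1237]
eef_rot: [0.925, 0.381, 0.004, 0.002]
ft_force: [-0.5, -0.1, -0.3]
opening: 0.074
grip_force: 0.0
```

```bash
python3 - <<'E'
from h import *
status(True); lids()
f=grab('top')
for j in jars(f): print(*j,bay(j[2]))
to(-178.4,-285.5)
E
```

```text
crate bay [-5.5 -7.1] rel yaw -0.3 wh 203 300
t 47.67 tcp bay [-194.5   69.9] z 121.3 toolx yaw rel 39.9 F [-0.6  0.1 -0.1] open 0.078 grip 0.0
[ 492   57  148  158 2091] [-11.  -22.1]
[ 215  152   70   70 3831] [-194.9  139.1]
[ 284  210   67   65 3369] [-196.1   69.8]
[221. 185.] [ 20  20 306] [656.6 264.6] [ 89. 199. 116.] [-47.  291.6]
[220. 220.] [ 21  20 314] [557.1 262.5] [138. 165. 109.] [-146.3  298.1]
[432. 220.] [ 20  19 299] [ 575.3 -321.8] [120.  12.  94.] [-178.4 -285.6]
[427. 281.] [ 20  20 306] [ 406.  -312.5] [120.  11.  93.] [-346.3 -261.8]
[393. 308.] [ 21  20 314] [ 330.4 -217.5] [ 25. 206. 172.] [-413.4 -160.7]
move cm tool x -21.41 y 28.49
```

Jar 2 is on pad 1 (-196.1, 69.8). Next is jar D at top (431,220), which can be taken with the same tool yaw.

{"api": "send_rows", "payload": {"moves": [[0,[-2.68,3.56,0],[0,0,0]],[0,[-2.68,3.56,0],[0,0,0]],[0,[-2.68,3.56,0],[0,0,0]],[0,[-2.68,3.56,0],[0,0,0]],[0,[-2.68,3.56,0],[0,0,0]],[0,[-2.68,3.56,0],[0,0,0]],[0,[-2.68,3.56,0],[0,0,0]],[0,[-2.68,3.56,0],[0,0,0]],[0,[0,0,0],[0,0,0]],[0,[0,0,0],[0,0,0]]]}}

```text
time: 49.02
ee_pos: [0.5747, -0.3208, 0.1174]
eef_rot: [0.925, 0.381, -0.001, -0.002]
ft_force: [0.5, 0.5, -0.9]
opening: 0.0929
grip_force: 0.0
```

```bash
python3 -c "
from h import *
status(False); to(-178.4,-285.5); lids()"
```

```text
t 49.02 tcp bay [-178.9 -284.6] z 117.4 toolx yaw rel 39.8 F [ 0.5  0.5 -0.9] open 0.093 grip 0.0
move cm tool x -0.02 y 0.10
[ 292  209   67   67 3459] [-176.  -288.6]
```

{"api": "send_rows", "payload": {"moves": [[0,[0,0.2,5],[0,0,0]],[0,[0,0,4],[0,0,0]],[0,[0,0,2.5],[0,0,0]],[0,[0,0,1.2],[0,0,0]],[0,[0,0,0],[0,0,0]],[1,[0,0,0],[0,0,0]],[1,[0,0,0],[0,0,0]],[1,[0,0,0],[0,0,0]],[1,[0,0,0],[0,0,0]],[1,[0,0,0],[0,0,0]]]}}

```text
time: 50.32
ee_pos: [0.5776, -0.3238, -0.0069]
eef_rot: [0.925, 0.381, 0.0, 0.0]
ft_force: [-0.1, 0.2, 2.9]
opening: 0.0575
grip_force: 25.0
```

{"api": "send_rows", "payload": {"moves": [[1,[0,0,0],[0,0,0]],[1,[0,0,0],[0,0,0]],[1,[0,0,0],[0,0,0]]]}}

```text
time: 50.7
ee_pos: [0.5776, -0.3237, -0.007]
eef_rot: [0.925, 0.381, 0.0, 0.0]
ft_force: [0.2, -0.4, 4.6]
opening: 0.0576
grip_force: 25.0
```

```bash
python3 -c "
from h import *
status(False); to(-195,0)"
```

```text
t 50.70 tcp bay [-176.3 -287.7] z -7.0 toolx yaw rel 39.9 F [ 0.2 -0.4  4.6] open 0.058 grip 25.0
move cm tool x 17.01 y -23.28
```

{"api": "send_rows", "payload": {"moves": [[1,[0,0,-4],[0,0,0]],[1,[0,0,-5],[0,0,0]],[1,[2.43,-3.33,0],[0,0,0]],[1,[2.43,-3.33,0],[0,0,0]],[1,[2.43,-3.33,0],[0,0,0]],[1,[2.43,-3.33,0],[0,0,0]],[1,[2.43,-3.33,0],[0,0,0]],[1,[2.43,-3.33,0],[0,0,0]],[1,[2.43,-3.33,0],[0,0,0]],[1,[0,0,0],[0,0,0]]]}}

```text
time: 51.95
ee_pos: [0.5317, -0.0349, 0.0815]
eef_rot: [0.924, 0.383, -0.001, -0.001]
ft_force: [-0.5, -0.2, -2.7]
opening: 0.0571
grip_force: 25.0
```

```bash
python3 -c "
from h import *
status(False); to(-194.5,0)"
```

```text
t 51.95 tcp bay [-197.2    3.9] z 81.5 toolx yaw rel 40.1 F [-0.5 -0.2 -2.7] open 0.057 grip 25.0
move cm tool x -0.04 y 0.47
```

{"api": "send_rows", "payload": {"moves": [[1,[0,0.45,0],[0,0,0]],[1,[0,0,3.5],[0,0,0]],[1,[0,0,3],[0,0,0]],[1,[0,0,1.5],[0,0,0]],[1,[0,0,0.5],[0,0,0]],[1,[0,0,0],[0,0,0]],[1,[0,0,0],[0,0,0]]]}}

```text
time: 52.82
ee_pos: [0.5378, -0.0417, -0.0015]
eef_rot: [0.925, 0.381, 0.001, 0.001]
ft_force: [0.1, -0.5, -2.5]
opening: 0.0576
grip_force: 25.0
```

```bash
python3 -c "
from h import *
status(False); to(-194.8,0)"
```

```text
t 52.83 tcp bay [-191.6   -3.3] z -1.5 toolx yaw rel 39.9 F [ 0.1 -0.5 -2.5] open 0.058 grip 25.0
move cm tool x -0.03 y -0.46
```

{"api": "send_rows", "payload": {"moves": [[1,[0,-0.45,0.2],[0,0,0]],[1,[0,0,0.2],[0,0,0]],[1,[0,0,0],[0,0,0]]]}}

```text
time: 53.2
ee_pos: [0.5336, -0.0379, -0.0065]
eef_rot: [0.925, 0.381, -0.0, -0.0]
ft_force: [-0.0, 0.5, -1.9]
opening: 0.0573
grip_force: 25.0
```

```bash
python3 -c "
from h import *
status(False); to(-194.8,0)"
```

```text
t 53.20 tcp bay [-195.6    0.8] z -6.5 toolx yaw rel 39.9 F [-0.   0.5 -1.9] open 0.057 grip 25.0
move cm tool x 0.01 y 0.11
```

{"api": "send_rows", "payload": {"moves": [[1,[0,0.1,0.2],[0,0,0]],[1,[0,0,0],[0,0,0]],[1,[0,0,0],[0,0,0]],[0.27,[0,0,0],[0,0,0]],[0.27,[0,0,0],[0,0,0]],[0.27,[0,0,0],[0,0,0]],[0.27,[0,0,-3],[0,0,0]],[0.27,[0,0,-5],[0,0,0]],[0.27,[0,0,-5],[0,0,0]],[0,[0,0,0],[0,0,0]]]}}

```text
time: 54.45
ee_pos: [0.5376, -0.0397, 0.1257]
eef_rot: [0.925, 0.381, 0.003, 0.003]
ft_force: [0.4, 0.0, -0.4]
opening: 0.074
grip_force: 0.0
```

```bash
python3 - <<'E'
from h import *
status(True); lids()
f=grab('top')
for j in jars(f): print(*j,bay(j[2]))
to(-346,-261.7)
E
```

```text
crate bay [-5.5 -7. ] rel yaw -0.3 wh 203 300
t 54.50 tcp bay [-193.4   -0.8] z 123.2 toolx yaw rel 39.9 F [-0.7 -0.1  0.5] open 0.078 grip 0.0
[ 137   90   77   76 4459] [-194.8  138.2]
[ 214  153   69   70 3764] [-196.1   69. ]
[ 283  209   66   65 3338] [-195.5    0.2]
[221. 185.] [ 20  20 311] [656.4 264.5] [ 89. 200. 115.] [-47.2 291.5]
[221. 220.] [ 21  20 315] [556.9 262.5] [138. 165. 109.] [-146.5  298.1]
[278. 235.] [ 20  20 312] [519.8 101.8] [120.  11.  94.] [-197.3  141.2]
[427. 281.] [ 20  20 308] [ 406.5 -312.3] [120.  11.  93.] [-345.8 -261.7]
[393. 308.] [ 20  20 309] [ 330.3 -217.7] [ 25. 207. 172.] [-413.6 -160.9]
move cm tool x -28.32 y 10.46
```

{"api": "send_rows", "payload": {"moves": [[0,[-3.54,1.31,0],[0,0,0]],[0,[-3.54,1.31,0],[0,0,0]],[0,[-3.54,1.31,0],[0,0,0]],[0,[-3.54,1.31,0],[0,0,0]],[0,[-3.54,1.31,0],[0,0,0]],[0,[-3.54,1.31,0],[0,0,0]],[0,[-3.54,1.31,0],[0,0,0]],[0,[-3.54,1.31,0],[0,0,0]],[0,[0,0,0],[0,0,0]],[0,[0,0,0],[0,0,0]]]}}

```text
time: 55.85
ee_pos: [0.4067, -0.3116, 0.1201]
eef_rot: [0.925, 0.381, -0.0, -0.002]
ft_force: [-0.5, 0.3, 0.1]
opening: 0.0931
grip_force: 0.0
```

```bash
python3 -c "
from h import *
status(False); to(-345.9,-261.7); lids()"
```

```text
t 55.85 tcp bay [-345.5 -260.9] z 120.1 toolx yaw rel 39.8 F [-0.5  0.3  0.1] open 0.093 grip 0.0
move cm tool x -0.08 y 0.04
[ 139  194   71   67 3636] [-410.9 -164.3]
[ 291  210   66   65 3391] [-344.1 -264.5]
```

{"api": "send_rows", "payload": {"moves": [[0,[-0.1,0.2,5],[0,0,0]],[0,[0,0,4],[0,0,0]],[0,[0,0,2.5],[0,0,0]],[0,[0,0,1.5],[0,0,0]],[0,[0,0,0],[0,0,0]],[1,[0,0,0],[0,0,0]],[1,[0,0,0],[0,0,0]],[1,[0,0,0],[0,0,0]],[1,[0,0,0],[0,0,0]],[1,[0,0,0],[0,0,0]]]}}

```text
time: 57.15
ee_pos: [0.4082, -0.3152, -0.008]
eef_rot: [0.925, 0.381, 0.0, 0.0]
ft_force: [-0.1, -0.0, 3.6]
opening: 0.0576
grip_force: 25.0
```

{"api": "send_rows", "payload": {"moves": [[1,[0,0,0],[0,0,0]],[1,[0,0,0],[0,0,0]],[1,[0,0,0],[0,0,0]]]}}

```text
time: 57.52
ee_pos: [0.4082, -0.3151, -0.0081]
eef_rot: [0.925, 0.381, 0.0, 0.0]
ft_force: [-1.0, 0.6, 6.6]
opening: 0.0573
grip_force: 25.0
```

```bash
python3 -c "
from h import *
status(False); to(-195,-70)"
```

```text
t 57.52 tcp bay [-344.3 -264.6] z -8.1 toolx yaw rel 39.9 F [-1.   0.6  6.6] open 0.057 grip 25.0
move cm tool x 23.93 y -5.37
```

{"api": "send_rows", "payload": {"moves": [[1,[0,0,-4],[0,0,0]],[1,[0,0,-5],[0,0,0]],[1,[3.99,-0.9,0],[0,0,0]],[1,[3.99,-0.9,0],[0,0,0]],[1,[3.99,-0.9,0],[0,0,0]],[1,[3.99,-0.9,0],[0,0,0]],[1,[3.99,-0.9,0],[0,0,0]],[1,[3.99,-0.9,0],[0,0,0]],[1,[0,0,0],[0,0,0]],[1,[0,0,0],[0,0,0]]]}}

```text
time: 58.78
ee_pos: [0.5391, -0.1078, 0.0808]
eef_rot: [0.924, 0.381, -0.001, -0.0]
ft_force: [-0.9, -0.0, -1.3]
opening: 0.0574
grip_force: 25.0
```

```bash
python3 -c "
from h import *
status(False); to(-195,-70)"
```

```text
t 58.77 tcp bay [-196.1  -69.3] z 80.8 toolx yaw rel 39.9 F [-0.9 -0.  -1.3] open 0.057 grip 25.0
move cm tool x 0.04 y 0.12
```

{"api": "send_rows", "payload": {"moves": [[1,[0,0,3.5],[0,0,0]],[1,[0,0,3],[0,0,0]],[1,[0,0,1.5],[0,0,0]],[1,[0,0,0.5],[0,0,0]],[1,[0,0,0],[0,0,0]],[1,[0,0,0],[0,0,0]]]}}

```text
time: 59.52
ee_pos: [0.5407, -0.1083, -0.0024]
eef_rot: [0.925, 0.381, 0.001, 0.001]
ft_force: [-1.3, 0.0, -1.3]
opening: 0.0575
grip_force: 25.0
```

```bash
python3 -c "
from h import *
status(False); to(-195,-70)"
```

```text
t 59.52 tcp bay [-194.5  -69.9] z -2.4 toolx yaw rel 39.9 F [-1.3  0.  -1.3] open 0.058 grip 25.0
move cm tool x -0.04 y -0.02
```

Lower it the last 6 mm, release and rise. Then move clear and check everything.

{"api": "send_rows", "payload": {"moves": [[1,[0,0,0.4],[0,0,0]],[1,[0,0,0.2],[0,0,0]],[1,[0,0,0],[0,0,0]],[0.27,[0,0,0],[0,0,0]],[0.27,[0,0,0],[0,0,0]],[0.27,[0,0,0],[0,0,0]],[0.27,[0,0,-3],[0,0,0]],[0.27,[0,0,-5],[0,0,0]],[0.27,[0,0,-5],[0,0,0]],[0.27,[0,0,0],[0,0,0]]]}}

```text
time: 60.78
ee_pos: [0.5429, -0.109, 0.1249]
eef_rot: [0.925, 0.381, 0.003, 0.003]
ft_force: [0.5, -0.3, -0.4]
opening: 0.0678
grip_force: 0.0
```

```bash
python3 -c "
from h import *
status(True); lids()"
```

```text
crate bay [-5.2 -6.9] rel yaw -0.1 wh 203 301
t 60.83 tcp bay [-194.1  -70.1] z 122.3 toolx yaw rel 39.9 F [ 0.4 -0.5 -0.7] open 0.068 grip 0.0
[  53   19   83   86 5396] [-194.7  137.4]
[ 138   90   75   77 4467] [-195.9   68.2]
[ 214  152   70   70 3804] [-195.4   -0.6]
[ 285  208   66   65 3350] [-194.9  -69.5]
```

{"api": "send_rows", "payload": {"moves": [[0.3,[-4,2,-2],[0,0,0]],[0.3,[-4,2,0],[0,0,0]],[0.3,[-4,2,0],[0,0,0]],[0.3,[-4,2,0],[0,0,0]],[0.3,[-4,2,0],[0,0,0]],[0.3,[-4,2,0],[0,0,0]],[0.3,[0,0,0],[0,0,0]]]}}

```text
time: 61.75
ee_pos: [0.452, -0.3641, 0.1379]
eef_rot: [0.925, 0.379, -0.001, -0.002]
ft_force: [0.7, 0.4, -1.0]
opening: 0.0653
grip_force: 0.0
```

```bash
python3 - <<'E'
from h import *
status(True)
f=grab('top')
for j in jars(f): print(*j,bay(j[2]))
cv2.imwrite('pics/z.png',f['frame'][...,::-1])
s=dict(np.load('top0.npz')); 
E
```

```text
crate bay [-5.6 -6.8] rel yaw -0.3 wh 203 301
t 61.80 tcp bay [-304.1 -315.4] z 138.1 toolx yaw rel 39.7 F [-0.8  0.1  0.2] open 0.065 grip 0.0
[221. 185.] [ 20  20 312] [656.6 264.3] [ 89. 199. 121.] [-47.  291.3]
[221. 220.] [ 21  20 304] [556.9 262.4] [138. 164. 115.] [-146.5  298. ]
[329. 233.] [ 20  21 302] [530.6 -36.7] [120.  13. 100.] [-198.4    2.3]
[354. 231.] [ 20  20 306] [ 537.6 -105.8] [120.  13. 100.] [-197.4  -67.2]
[304. 234.] [ 20  20 307] [524.8  32.4] [120.  12. 100.] [-198.3   71.6]
[278. 235.] [ 20  20 306] [519.8 101.9] [120.   10.5  99. ] [-197.3  141.3]
[393. 308.] [ 20  20 310] [ 330.2 -217.6] [ 25. 205. 181.] [-413.6 -160.7]
```

View pics/z.png

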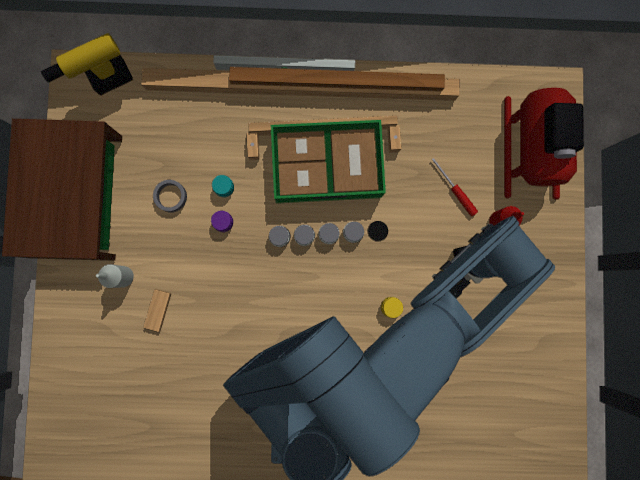

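The top view shows four jars on pads 1 to 4 at (278,235), (304,234), (329,233) and (354,231), with pad 5 empty at (378,231). The crate sits square on the batten. The lids read about 2.5 mm low in x, a height-dependent camera bias. That bias also explains the crate reading of -5.6 mm at z = 0.1. Handing in.

```bash
python3 -c "
from plant import robot
print(robot.hand_in())"
```

```text
the job is handed in; nothing more can be done
None
```

The crate was walked home in alternating corner pushes and sits square against the back batten; all four jars found stand upright and centred on pads 1 to 4 from the left; handed in at about 62 s of the 210 s.

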